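Close the canister with its cam-arm coupling

TASK

Close the waste canister on the lab bench: take the metal coupling with the two cam arms and push it mouth down, fully home, onto the canister's grooved adaptor while both arms are still up. Then swing its two cam arms all the way down, one after the other, and leave the coupling locked and upright on the adaptor.

Things in the scene. Friction and masses are not known exactly. Their poses are not given: they have to be found in the camera images.
- coupling: loose aluminium coupling, 0.5 kg, mouth down: body 58 mm across, 56 high, bore 45 wide, 50 deep; solid round grip on top, 34 mm across, from 56 to 92 mm above the mouth. Origin: centre of the mouth; z up its axis. Two flat steel cam arms point along its +x (cam_a) and -x (cam_b), each on a pivot pin 36 mm from the axis, 20 mm above the mouth. A like cap without arms is not it.
- adaptor_seat (a point): axis of the canister's upright grooved adaptor, at the top of its 62 mm flange (105 mm above the bench), where the coupling's mouth rests when home; z up. Adaptor 41 mm across; nose tapers from 41 mm (34 above the flange) to 24 mm (top, 44 above). Any yaw fits. Fixed steel canister below: 143 mm across, 65 high. The other canister, with a slim plain pipe, is not it.
- cam_a (a joint): angle (rad) of the arm on the coupling's +x side: 0 = up, 35 degrees above level; 0.61 level; 1.22 = fully down (stop), 35 degrees below level. Arm 75 mm long from its pin, 6 thick, 14 wide, 24 wide over its outer 35 mm. Stays where left; swings down under 1 to 2 N, e.g. pressed straight down 48 mm outside its pin.
- cam_b (a joint): the same for the cam arm on the coupling's -x side (0 = up, 1.22 = fully down).
There are look-alikes about, which are no part of the job. Of the things shaped like the coupling, the aluminium one is meant.

How it is judged:
By the outcome, as a careful person would: the job done as asked, in the order asked, and still so for the second after the job is handed in, with the robot touching nothing.
It also fails if it takes over 50 s, if anything falls off the work surface, if the arm or the gripper's body presses on something with over 40 N, if the wrist force passes 120 N, or if a joint passes its speed limit or range.

ROBOT

A 6-joint arm with a two-finger parallel gripper is mounted at the origin on the work surface. World frame = base frame: x ahead of the robot, y to its left, z up, the work surface at z = 0. Lengths are in m, angles in rad, forces in N, time in s.
With the tool pointing down it reaches from about 0.25 to 0.725 m from the base axis. Payload 4 kg.
Tool frame: the origin (TCP) lies on the front face of the gripper's body, between the roots of the fingers; the fingertips stand 73 mm ahead of it and the grasp point (between the pads) lies 54 mm ahead of it; z points along the fingers, y is the direction in which the jaws open and shut (so a half turn about z gives the same grasp; the last joint's range is limited). The gripper opens to 85 mm and grips with 20 to 120 N. Pads are 22 mm wide; open, the fingers measure 114 mm over their backs; the gripper's body (76 mm by 85 mm) begins 54 mm behind the grasp point. The pads swing forward as they close: fully open they stand 13 mm farther back than shut.
Start: joints at [0, 0.241, 0.005, 1.335, 0, 1.571], TCP at [0.5, -0, 0.304] pointing down, gripper open.
Joint ranges: [-2.72, 2.72], [-1.05, 1.87], [-1.09, 1.28], [-1.99, 2.15], [-1.42, 1.44], [-3.14, 3.14]. Speed limits (rad/s): [2.79, 2.79, 3.14, 3.14, 3.14, 3.14].

INTERFACE

Orientations are given as a unit quaternion [x, y, z, w].
In Python, from workcell import sensors, camera, order gives the robot as it stands. The module is installed in compiled form; this text tells all that it offers.
- The arm moves only by the shell command python3 -m inch 'ROWS'. ROWS is JSON, one flat list of numbers, 5 for each row, row after row: the opening, from -1 (shut) to 1 (fully open), then the shift along the tool's x, y, z in mm, then the turn about the tool's z in units of 6 degrees (1.0 is 6 degrees). A call has 1 to 8 rows; each row is the pose to reach, as a shift and turn from the pose commanded when the call began, along the tool's axes at that moment; what a row does not reach only later rows make up. A row lasts 1/10 s, in which the tool goes at most 50 mm and 8.59 degrees, less where a joint would pass 70% of its speed; a pose out of reach is approached as far as the arm can. A call with a gripper value outside its range is refused whole. The fingers move at their own pace and stop on an object; the grip force is fixed at half the most. Time passes only in rows, so rows that repeat a pose let the fingers close. It gives the time, the measured TCP pose, the force and the opening at its end, in the units of the state.
- sensors.get_obs(): the state, without advancing time (a new reading comes with each control period).
- camera(name): name is "scene" or "side" or "wrist"; returns a dict with "pixels" (420x560x3 uint8, red, green, blue), "intrinsics" (3x3 intrinsics, pixels), "extrinsics" (4x4, takes a point from camera to world coordinates). Camera axes: x right, y down, z forward; pixel columns grow to the right and rows downward; lengths in m; the calibration is good to about 2 mm. A picture is of the moment at which its call begins. There is no depth.
- order.job_done(): hands the job in, once; it reports no verdict.
The state is a dict: "clock": time; "joint_pos": joint angles; "joint_vel": joint speeds; "tau": joint torques, N m; "eef_pos": TCP position; "tool_rot": TCP orientation; "ft_force": force on the tool from outside, world axes, zero at the start; "ft_torque": the same for the moment, N m; "grip_width": finger opening in m.
Only numpy, scipy, OpenCV 4.12 (cv2) and the standard library are available. Lean on these libraries where they do the work, as an engineer would, in place of code of your own. Each camera call takes 0.05 s, during which the arm holds its last target.

## Working session

There is one attempt and no reset: what is moved stays moved. The work goes in short steps, Python scripts to look and compute and a shell command to move; the robot and the scene stay as the last step left them, time stands still between calls to the robot, and variables do not carry over. Pictures are saved under pics/ and viewed, and the job is handed in when it is done.

```bash
ls; mkdir -p pics
python3 - <<'E'
from workcell import sensors,camera
import cv2
for n in ["scene","side","wrist"]:
    c=camera(n); cv2.imwrite(f"pics/{n}0.png",c["pixels"][:,:,::-1]); print(n,c["intrinsics"].round(1).tolist(),c["extrinsics"].round(3).tolist())
print(sensors.get_obs())
E
```

```text
pics
scene [[397.2, 0.0, 274.8], [0.0, 397.2, 211.3], [0.0, 0.0, 1.0]] [[0.421, 0.645, -0.638, 1.26], [0.907, -0.292, 0.303, -0.282], [0.009, -0.707, -0.708, 0.971], [0.0, 0.0, 0.0, 1.0]]
side [[401.8, 0.0, 281.4], [0.0, 401.8, 211.4], [0.0, 0.0, 1.0]] [[-0.756, -0.363, 0.545, -0.162], [-0.654, 0.431, -0.621, 0.807], [-0.009, -0.826, -0.563, 0.738], [0.0, 0.0, 0.0, 1.0]]
wrist [[309.0, 0.0, 278.3], [0.0, 309.0, 209.0], [0.0, 0.0, 1.0]] [[1.0, 0.0, -0.002, 0.499], [-0.0, -0.956, -0.295, 0.076], [-0.002, 0.295, -0.956, 0.373], [0.0, 0.0, 0.0, 1.0]]
{'clock': 0.15, 'joint_pos': array([-3.31886751e-05,  2.41264669e-01,  4.02309266e-03,  1.33519718e+00,
        3.15347329e-05,  1.57081884e+00]), 'joint_vel': array([-0.00042426, -0.00279447,  0.00428264, -0.00094468, -0.00185745,
       -0.00048573]), 'tau': array([-1.62746033e-03, -3.72633219e+01,  2.52638429e+01,  1.23480460e-02,
       -1.30651040e-05,  1.49362950e-05]), 'eef_pos': array([ 4.99635699e-01, -9.30087706e-06,  3.03200961e-01]), 'tool_rot': array([ 7.07126245e-01,  7.07086839e-01, -5.69533515e-04, -5.91838130e-04]), 'ft_force': array([ 0.57855654,  0.67801963, -0.29690459]), 'ft_torque': array([0.07731313, 0.06339971, 0.00550062]), 'grip_width': 0.08552385823523077}
```

View pics/scene0.png

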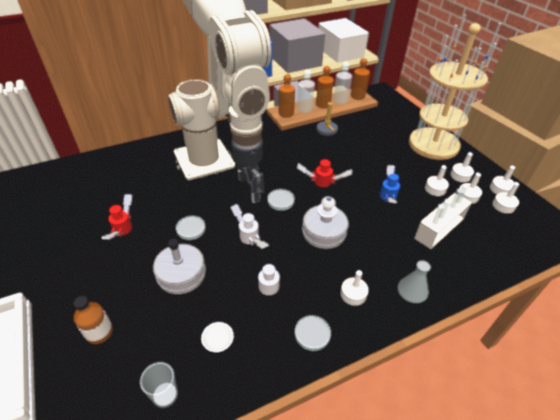

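View pics/side0.png

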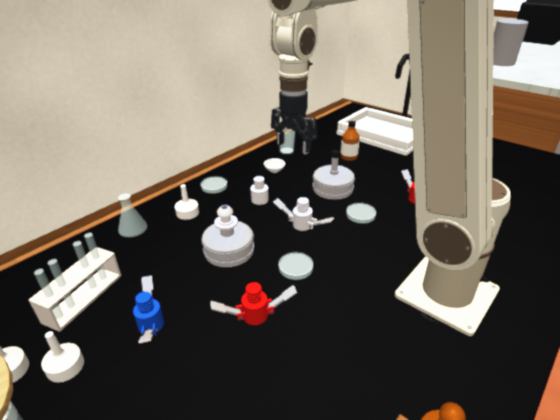

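View pics/wrist0.png

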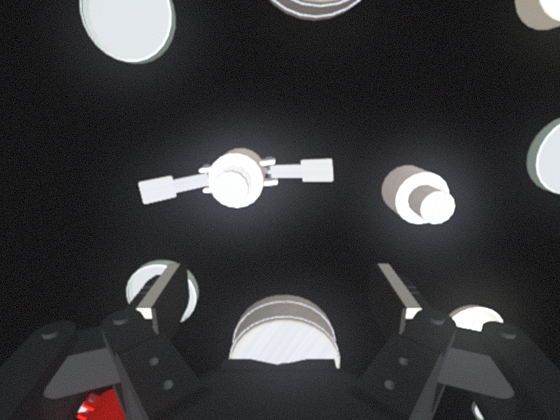

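Candidates in scene view: coupling-shaped are red (120,220), metallic (249,229), red (324,175), blue (391,187) and an armless cap (268,280). Canisters are at (325,222), which has a fat knob, and (178,262), which has a slim pipe. By the description I want the metallic one with arms at (249,229) and the canister at (325,222). A close crop will check both.

Run:
```python
import cv2,numpy as np
a=cv2.imread("pics/scene0.png")[180:290,215:365]; b=cv2.imread("pics/side0.png")[160:270,190:340]
cv2.imwrite("pics/crop0.png",np.vstack([cv2.resize(i,(400*150//150*1,293),interpolation=cv2.INTER_CUBIC) for i in (a,b)]))
```

```text
(no output)
```

View pics/crop0.png

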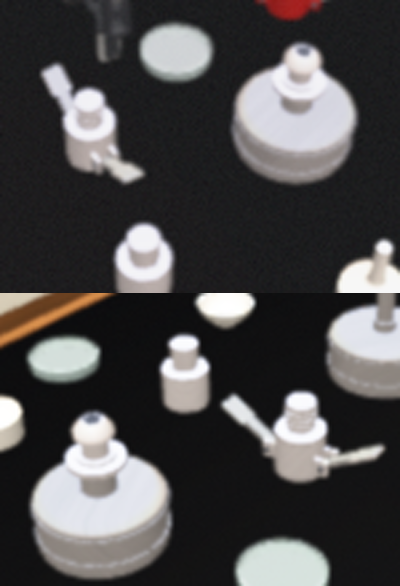

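Crop confirms it: (249,229) is the aluminium body with two arms, both raised. (325,222) has the flange and wide tapered nose with a dark bore on top. The cap at (268,280) has no arms.

```bash
cat > h.py <<'E'
import numpy as np,cv2
from workcell import sensors,camera
def ray(c,u,v):
    K=c["intrinsics"];E=c["extrinsics"]
    d=E[:3,:3]@np.linalg.solve(K,[u,v,1.]);return E[:3,3],d/np.linalg.norm(d)
def plane(c,u,v,z):
    o,d=ray(c,u,v);return o+d*(z-o[2])/d[2]
def tri(obs):
    A=np.zeros((3,3));b=np.zeros(3);R=[]
    for c,u,v in obs:
        o,d=ray(c,u,v);P=np.eye(3)-np.outer(d,d);A+=P;b+=P@o;R.append((o,P))
    x=np.linalg.solve(A,b);return x.round(4),[round(float(np.linalg.norm(P@(x-o)))*1e3,1) for o,P in R]
def proj(c,p):
    E=c["extrinsics"];q=E[:3,:3].T@(np.array(p)-E[:3,3]);q=c["intrinsics"]@q;return (q[:2]/q[2]).round(1)
def save(c,n,box=None,s=1):
    im=c["pixels"][:,:,::-1]
    if box: im=im[box[1]:box[3],box[0]:box[2]]
    cv2.imwrite("pics/"+n,cv2.resize(im,None,fx=s,fy=s,interpolation=cv2.INTER_CUBIC))
E
python3 - <<'E'
from h import *
s,d,w=camera("scene"),camera("side"),camera("wrist")
print("grip top",tri([(s,248.4,217.5),(d,302.5,199.4),(w,231,186)]),plane(w,231,186,.092),plane(s,248.4,217.5,.092),plane(d,302.5,199.4,.092))
print("nose top",tri([(s,328.3,198.8),(d,224.5,207)]),plane(s,328.3,198.8,.149),plane(d,224.5,207,.149))
save(w,"w1.png",(110,120,370,240),3); 
save(s,"s1.png",(220,190,290,260),8);save(d,"d1.png",(190,190,350,270),5)
E
```

```text
grip top (array([0.455 , 0.0096, 0.0921]), [1.8, 2.5, 1.9]) [0.45453801 0.01137938 0.092     ] [0.45738654 0.00929465 0.092     ] [0.45572441 0.00578296 0.092     ]
nose top (array([0.536 , 0.2396, 0.1494]), [0.6, 0.6]) [0.53605366 0.2403039  0.149     ] [0.53615815 0.23876898 0.149     ]
```

View pics/w1.png

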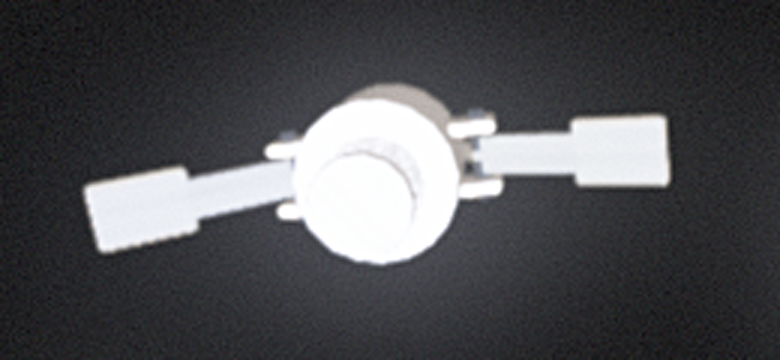

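View pics/s1.png

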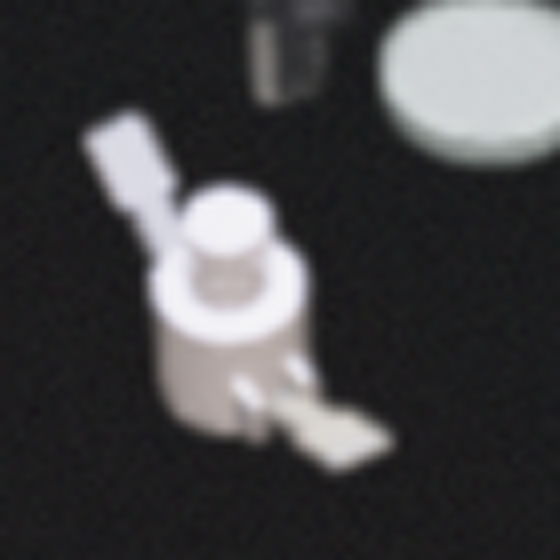

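View pics/d1.png

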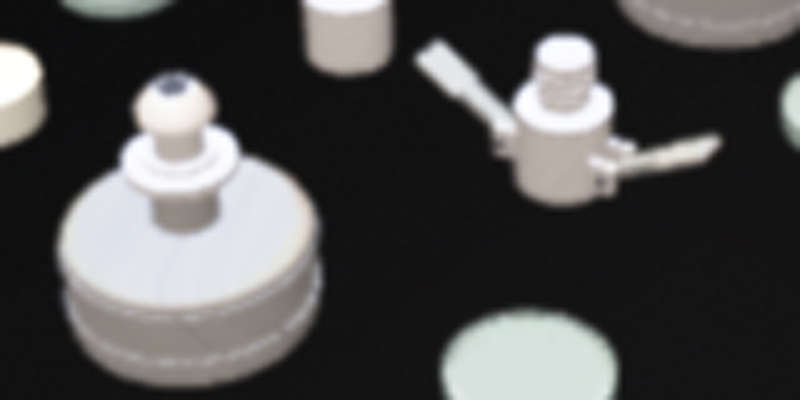

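Run:
```python
from h import *
s,d,w=camera("scene"),camera("side"),camera("wrist")
print("grip top",tri([(s,248.5,217.5),(d,303.4,201),(w,229,189)]),plane(w,229,189,.092),plane(s,248.5,217.5,.092),plane(d,303.4,201,.092))
a,b=plane(w,332.7,170,.063),plane(w,141.7,193.3,.063);print("arm tips",a,b,np.linalg.norm(a-b),(a+b)/2,np.degrees(np.arctan2(*(a-b)[1::-1])))
print("tips tri R", tri([(w,332.7,170),(s,256+  0,0)])[0] if 0 else "", "side/scene pixels expected",proj(d,a),proj(d,b),proj(s,a),proj(s,b))
for n,u,v,z in [("red",324,165,.092),("blue",391,182,.092),("pipe can",178,262,.065),("cap",268,272,.092)]: print(n,plane(s,u,v,z).round(3))
```

```text
grip top (array([0.4524, 0.0086, 0.0886]), [2.8, 1.9, 1.0]) [0.45278534 0.00844553 0.092     ] [0.45751337 0.00957487 0.092     ] [0.44821533 0.01097039 0.092     ]
arm tips [0.55411034 0.02125426 0.063     ] [ 0.35725862 -0.00302127  0.063     ] 0.1983428810328355 [0.45568448 0.0091165  0.063     ] 7.030156528944794
tips tri R  side/scene pixels expected [274.6 198.4] [330.8 218.3] [264.7 244.3] [233.7 204.8]
red [0.328 0.351 0.092]
blue [0.501 0.513 0.092]
pipe can [ 0.514 -0.231  0.065]
cap [ 0.67  -0.02   0.092]
```

```bash
python3 -m inch '[1,9,-45,0,0, 1,9,-45,40,0, 1,9,-45,80,0, 1,9,-45,80,0]'
python3 - <<'E'
from h import *
w=camera("wrist");save(w,"w2.png");print(sensors.get_obs()["eef_pos"],proj(w,[.4545,.009,.092]))
E
```

```text
clock: 0.85
eef_pos: [0.4512, 0.009, 0.2196]
tool_rot: [0.707, 0.707, -0.004, -0.004]
ft_force: [-1.1, -0.8, 0.0]
grip_width: 0.0857
[0.4530749  0.00900421 0.22229229] [286.5 229.6]
```

View pics/w2.png

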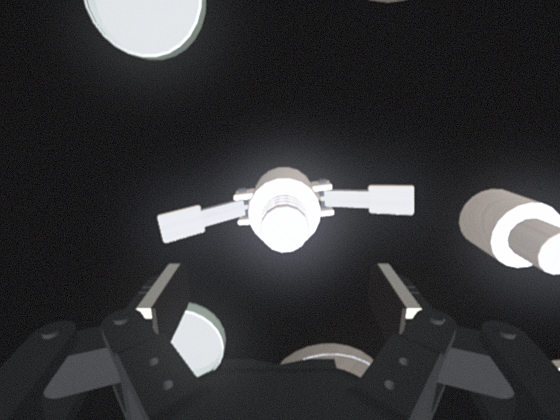

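Grip top circle is centred near (285,228), within 2 px of the predicted (286,230), between the pads at (183,265) and (377,265). Now the descent and grip.

```bash
python3 - <<'E'
from h import *
w=camera("wrist");im=w["pixels"].min(2)[200:260,240:330]
print(plane(w,285,228,.092),sensors.get_obs()["eef_pos"]);save(w,"w2c.png",(230,160,340,265),5)
E
python3 -m inch '[1,0,1,30,0, 1,0,1,60,0, 1,0,1,85,0, 1,0,1,92,0, 1,0,1,92,0, -1,0,1,92,0,-1,0,1,92,0, -1,0,1,92,0]'
```

```text
[0.45603537 0.00915191 0.092     ] [0.45486209 0.00898775 0.22423398]
clock: 1.75
eef_pos: [0.457, 0.009, 0.1332]
tool_rot: [0.707, 0.707, 0.001, 0.001]
ft_force: [0.2, 0.2, -0.3]
grip_width: 0.0438
```

View pics/w2c.png

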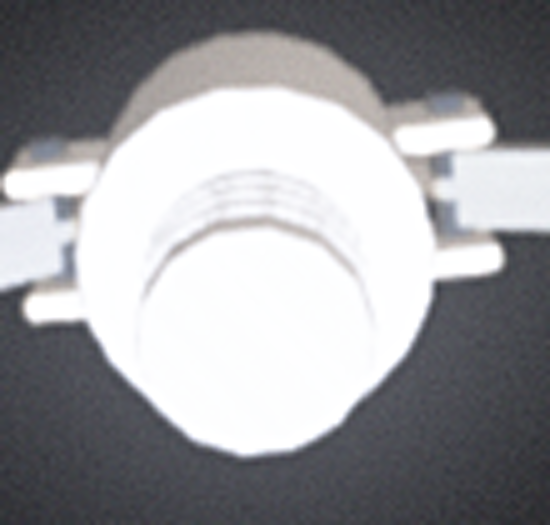

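```bash
python3 -m inch '[-1,0,0,0,0,-1,0,0,0,0,-1,0,0,0,0]'; python3 -m inch '[-1,0,0,-30,0,-1,0,0,-75,0,-1,0,0,-120,0,-1,0,0,-160,0,-1,0,0,-180,0,-1,0,0,-180,0]'
python3 - <<'E'
from h import *
w=camera("wrist");save(w,"w3.png");d=camera("side");save(d,"d3.png",(180,100,400,280),3);o=sensors.get_obs();print(o["eef_pos"],o["grip_width"],o["ft_force"])
E
```

```text
clock: 2.05
eef_pos: [0.4557, 0.009, 0.1329]
tool_rot: [0.707, 0.707, 0.0, -0.0]
ft_force: [-4.0, 0.3, 6.4]
grip_width: 0.0327
clock: 2.65
eef_pos: [0.4571, 0.009, 0.3146]
tool_rot: [0.707, 0.707, 0.002, 0.002]
ft_force: [0.2, -0.4, -6.3]
grip_width: 0.0328
[0.45523893 0.00897198 0.31051591] 0.0323584815822065 [-1.05433486  0.58359045 -7.47340417]
```

View pics/w3.png

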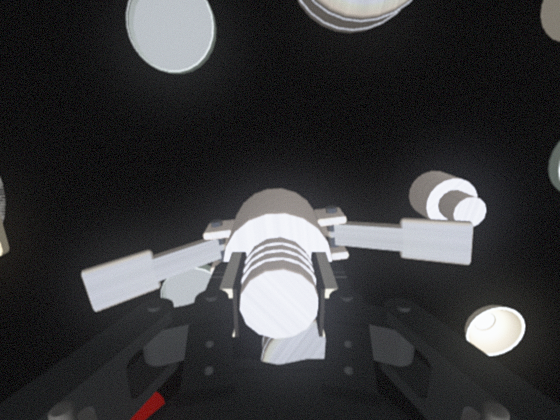

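View pics/d3.png

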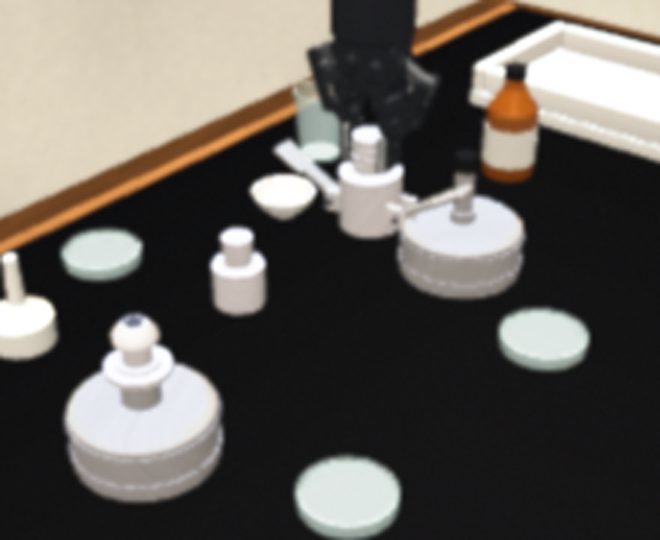

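```bash
python3 -m inch '[-1,40,25,0,0,-1,80,50,0,0,-1,110,70,0,0,-1,130,81,0,0,-1,130,81,0,0,-1,130,81,0,0,-1,130,81,0,0]'
python3 - <<'E'
from h import *
w=camera("wrist");save(w,"w4.png");o=sensors.get_obs();print(o["eef_pos"],o["grip_width"],o["ft_force"],proj(w,[.536,.2396,.149]),proj(w,[.536,.2396,.105]))
z=o["eef_pos"][2]-.041;print("held top",plane(w,278,303,z)-o["eef_pos"])
E
```

```text
clock: 3.45
eef_pos: [0.5359, 0.1382, 0.3099]
tool_rot: [0.707, 0.707, -0.002, -0.001]
ft_force: [1.5, 0.5, -5.8]
grip_width: 0.0325
[0.53611813 0.13805767 0.31057102] 0.032638570281963736 [-0.55883307 -0.87714458 -6.24602553] [280.6  74.5] [280.5  80.9]
held top [-0.00144194  0.0011032  -0.041     ]
```

View pics/w4.png

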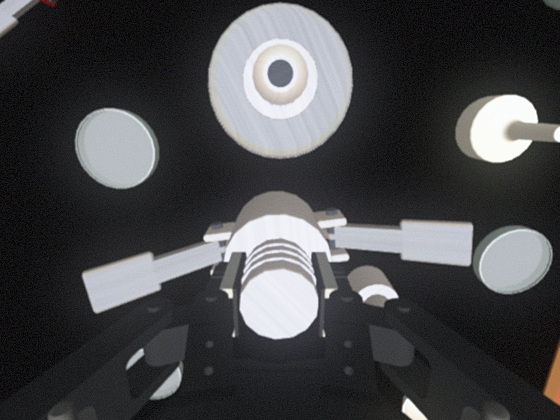

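Nose top is at (280,73) and the flange centre at (280,79), within 2 px of prediction. Held coupling is upright with its arms up, grip top near (278,303).

Run:
```python
from h import *
w=camera("wrist");save(w,"w5.png",(200,170,360,350),3);save(w,"w5b.png",(200,0,360,165),4)
for p,z in [((280,73),.149),((280.5,79),.105)]: print(plane(w,*p,z).round(4))
im=w["pixels"][0:165,200:360];hsv=im.max(2)
t=(hsv[30:115,40:120]<110).astype(np.uint8)
c,_=cv2.findContours(t,cv2.RETR_EXTERNAL,cv2.CHAIN_APPROX_NONE)
for k in c:
    if cv2.contourArea(k)>60: print("dark bore",cv2.minEnclosingCircle(k))
```

```text
[0.536  0.2406 0.149 ]
[0.5365 0.2411 0.105 ]
```

View pics/w5.png

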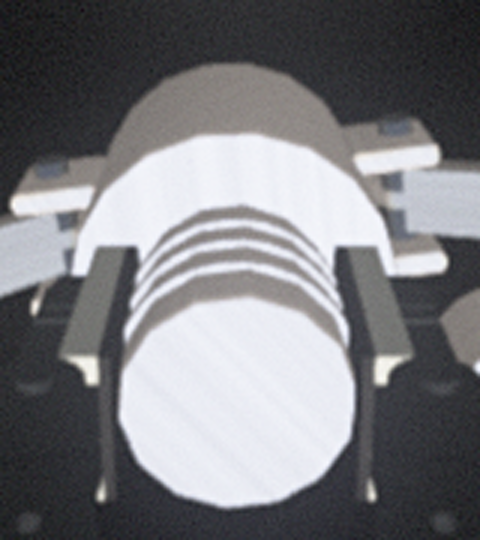

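View pics/w5b.png

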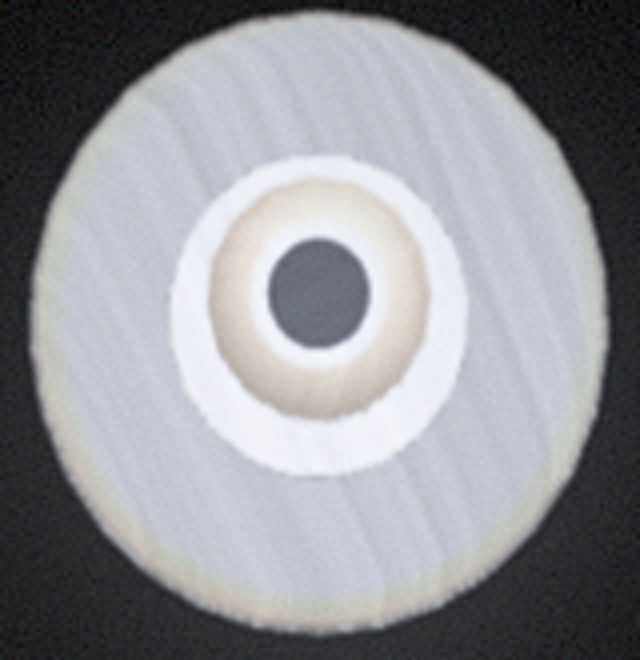

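```bash
python3 -m inch '[-1,35,1,0,0,-1,70,1,0,0,-1,95,1,0,0,-1,101.5,1,0,0,-1,101.5,1,0,0,-1,101.5,1,0,0,-1,101.5,1,0,0]'
python3 - <<'E'
from h import *
s,d=camera("scene"),camera("side");save(s,"s6.png",(270,130,390,250),5);save(d,"d6.png",(170,90,310,270),3.3);o=sensors.get_obs();print(o["eef_pos"],o["ft_force"])
m=o["eef_pos"].copy();m[2]-=.133
for c,n in((s,"s"),(d,"d")): print(n,proj(c,m),proj(c,m+[0,0,.056]),proj(c,m+[0,0,.092]))
E
```

```text
clock: 4.25
eef_pos: [0.5381, 0.2391, 0.312]
tool_rot: [0.708, 0.706, -0.0, 0.0]
ft_force: [0.2, -1.2, -6.8]
grip_width: 0.0325
[0.53813848 0.23931901 0.31206668] [ 0.21039314 -0.72612621 -5.44761943]
s [329.4 192. ] [331.5 177.5] [332.9 167.6]
d [222.8 197.2] [220.8 178.5] [219.4 165.9]
```

View pics/s6.png

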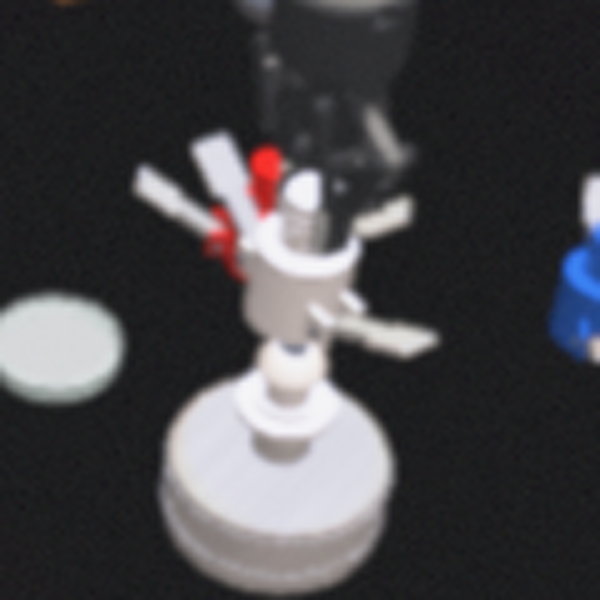

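View pics/d6.png

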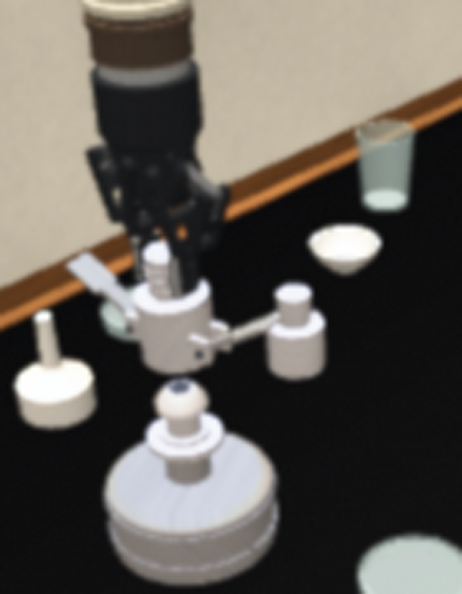

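```bash
python3 -m inch '[-1,0,0,8,0,-1,0,0,16,0,-1,0,0,24,0,-1,0,0,30,0,-1,0,0,30,0,-1,0,0,30,0]'; python3 -c "
from workcell import sensors
o=sensors.get_obs();print(o['eef_pos'],o['ft_force'],o['ft_torque'])"
```

```text
clock: 4.95
eef_pos: [0.5379, 0.2405, 0.2816]
tool_rot: [0.707, 0.707, -0.0, -0.0]
ft_force: [0.6, -0.9, -6.1]
grip_width: 0.0326
[0.53791889 0.24053122 0.28161683] [ 0.55275463 -0.90860187 -6.10648957] [ 0.06669471 -0.03400047  0.05111073]
```

```bash
python3 -m inch '[-1,0,0,4,0,-1,0,0,8,0,-1,0,0,12,0,-1,0,0,14,0,-1,0,0,14,0]'; python3 -m inch '[-1,0,0,3,0,-1,0,0,6,0,-1,0,0,6,0]';python3 -c "
from workcell import sensors
o=sensors.get_obs();print(o['eef_pos'],o['ft_force'],o['ft_torque'])"
```

```text
clock: 5.45
eef_pos: [0.5378, 0.2408, 0.2674]
tool_rot: [0.707, 0.707, -0.0, -0.001]
ft_force: [-0.8, 1.8, -7.6]
grip_width: 0.0325
clock: 5.75
eef_pos: [0.5379, 0.2407, 0.2614]
tool_rot: [0.707, 0.707, -0.0, -0.0]
ft_force: [0.2, 2.8, -7.2]
grip_width: 0.0326
[0.53787791 0.24072139 0.26142163] [ 0.17482108  2.78360373 -7.18291152] [ 0.6860352   0.09804002 -0.05510197]
```

```bash
python3 -m inch '[-1,0.7,0,0,0,-1,0.7,0,4,0,-1,0.7,0,8,0,-1,0.7,0,8,0]';python3 -c "
from workcell import sensors
o=sensors.get_obs();print(o['eef_pos'],o['ft_force'],o['ft_torque'])"
```

```text
clock: 6.15
eef_pos: [0.5377, 0.2409, 0.253]
tool_rot: [0.707, 0.707, -0.001, -0.0]
ft_force: [-0.7, 0.2, -7.0]
grip_width: 0.0328
[0.53772866 0.24092935 0.25298446] [-0.69782936  0.21234063 -6.96597593] [ 0.30639744  0.0680452  -0.0067435 ]
```

Good, free-running. Going on down towards TCP 0.238.

```bash
python3 -m inch '[-1,0,0,4,0,-1,0,0,8,0,-1,0,0,11,0,-1,0,0,11,0]'; python3 -m inch '[-1,0,0,2,0,-1,0,0,4,0,-1,0,0,4,0]';python3 -c "
from workcell import sensors
o=sensors.get_obs();print(o['eef_pos'],o['ft_force'],o['ft_torque'])"
```

```text
clock: 6.55
eef_pos: [0.5379, 0.2409, 0.2422]
tool_rot: [0.707, 0.707, -0.001, -0.0]
ft_force: [-0.2, 0.9, -5.0]
grip_width: 0.0326
clock: 6.85
eef_pos: [0.5379, 0.2412, 0.2386]
tool_rot: [0.707, 0.707, -0.0, -0.0]
ft_force: [0.5, 0.8, -6.6]
grip_width: 0.0327
[0.5379147  0.24117688 0.23856969] [ 0.50409937  0.82029233 -6.59709449] [0.15157923 0.07464705 0.01431039]
```

```bash
python3 -m inch '[-1,0,0,1,0,-1,0,0,2,0,-1,0,0,2,0]'; python3 -m inch '[-1,0,0,1,0,-1,0,0,2,0,-1,0,0,2,0]';python3 -c "
from workcell import sensors
o=sensors.get_obs();print(o['eef_pos'],o['ft_force'],o['ft_torque'])"
```

```text
clock: 7.15
eef_pos: [0.5379, 0.2411, 0.2382]
tool_rot: [0.707, 0.707, 0.0, 0.0]
ft_force: [-3.0, -1.4, 2.0]
grip_width: 0.0324
clock: 7.45
eef_pos: [0.5378, 0.2409, 0.238]
tool_rot: [0.707, 0.707, 0.001, 0.001]
ft_force: [-6.3, -3.5, 10.8]
grip_width: 0.0326
[0.53783494 0.24093254 0.23804259] [-6.28328439 -3.45230168 10.81415341] [-0.64496875  1.59014634  0.04743172]
```

Contact is at 0.2380, exactly where the mouth should meet the flange. I'll press firmer to confirm it's seated.

```bash
python3 -m inch '[-1,0,0,2,0,-1,0,0,5,0,-1,0,0,5,0,-1,0,0,5,0]';python3 -c "
from workcell import sensors
o=sensors.get_obs();print(o['eef_pos'],o['ft_force'],o['ft_torque'])"
python3 - <<'E'
from h import *
s,d=camera("scene"),camera("side");save(s,"s7.png",(270,130,390,250),5);save(d,"d7.png",(170,130,310,270),4)
E
```

```text
clock: 7.85
eef_pos: [0.5376, 0.2406, 0.2378]
tool_rot: [0.707, 0.707, 0.003, 0.001]
ft_force: [-13.4, -7.9, 32.1]
grip_width: 0.0326
[0.53761267 0.24059873 0.23777396] [-13.38312212  -7.92057693  32.10424914] [-1.41097184  3.40030142  0.06983606]
```

View pics/s7.png

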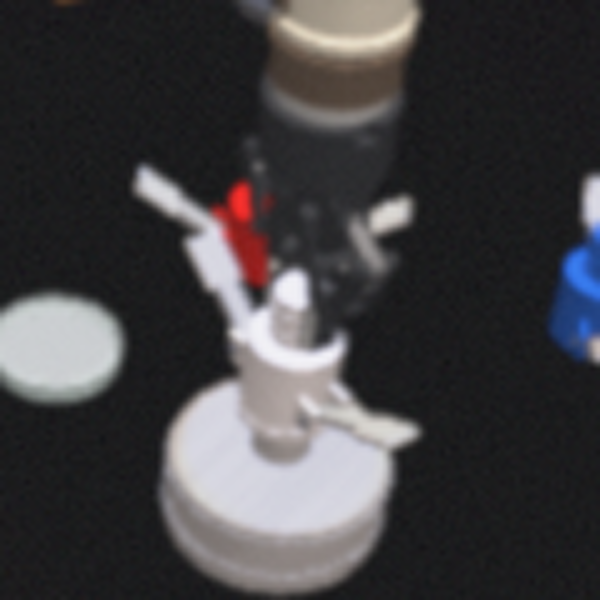

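View pics/d7.png

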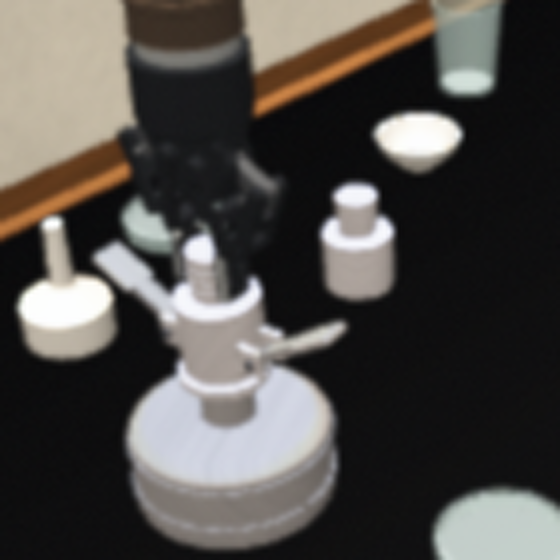

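Coupling sits on the flange (side crop: mouth flush on the flange ring at (215,380)), arms still up. Relax, open and rise.

```bash
python3 -m inch '[-1,0,0,-4,0,-1,0,0,-7,0,-1,0,0,-7,0,0.2,0,0,-7,0,0.2,0,0,-7,0,0.2,0,0,-7,0]'; python3 -m inch '[0.2,0,0,-10,0,0.2,0,0,-40,0,0.2,0,0,-80,0,-1,0,0,-85,0,-1,0,0,-85,0,-1,0,0,-85,0,-1,0,0,-85,0]'
python3 - <<'E'
from h import *
s,d,w=camera("scene"),camera("side"),camera("wrist");save(s,"s8.png",(270,130,390,250),5);save(d,"d8.png",(170,130,310,270),4);save(w,"w8.png");print(sensors.get_obs()["eef_pos"])
E
```

```text
clock: 8.55
eef_pos: [0.5385, 0.2414, 0.2366]
tool_rot: [0.707, 0.707, 0.0, 0.0]
ft_force: [-0.4, 0.3, 1.0]
grip_width: 0.0511
clock: 9.25
eef_pos: [0.5375, 0.241, 0.3203]
tool_rot: [0.707, 0.707, -0.001, -0.0]
ft_force: [0.3, 0.2, -0.2]
grip_width: -0.0001
[0.53763937 0.24102071 0.32064189]
```

View pics/w8.png

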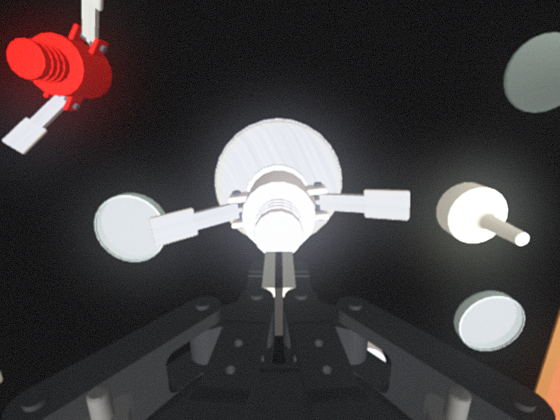

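View pics/d8.png

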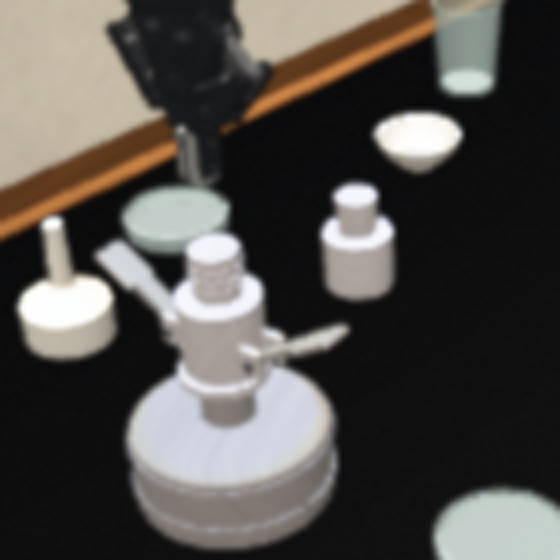

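Run:
```python
from h import *
w=camera("wrist")
a,b=plane(w,410,204.5,.168),plane(w,153,230,.168);c=(a+b)/2
print(a.round(4),b.round(4),np.linalg.norm(a-b),c.round(4))
A=np.array([.5375,.2412]);u=(a-b)[:2];u/=np.linalg.norm(u);print("yaw",np.degrees(np.arctan2(u[1],u[0])))
o=sensors.get_obs();e=o["eef_pos"][:2];print(o["eef_pos"],o["joint_pos"].round(2),o["tool_rot"].round(4))
for r in (86,-86):
    t=A+u*r*1e-3;d=(t-e)*1e3;print(r,t.round(4),"tool x,y shift",d[1].round(1),d[0].round(1))
```

```text
[0.6353 0.2515 0.168 ] [0.4397 0.2309 0.168 ] 0.1966793738511924 [0.5375 0.2412 0.168 ]
yaw 5.998589450514465
[0.53772795 0.24105861 0.32088626] [ 0.42  0.42  0.3   1.45 -0.    1.99] [ 7.071e-01  7.071e-01 -9.000e-04 -3.000e-04]
86 [0.623  0.2502] tool x,y shift 9.1 85.3
-86 [0.452  0.2322] tool x,y shift -8.8 -85.8
```

Arm tips measured 197 mm apart (195 expected) and centred on the adaptor at (0.5375, 0.2412). Pressing the +x side arm first.

```bash
python3 -m inch '[-1,3,30,0,0,-1,6,60,0,0,-1,9,85,10,0,-1,9,85,40,0,-1,9,85,70,0,-1,9,85,70,0]'; python3 -m inch '[-1,0,0,7,0,-1,0,0,14,0,-1,0,0,21,0,-1,0,0,28,0,-1,0,0,28,0]'
python3 - <<'E'
from h import *
s,d,w=camera("scene"),camera("side"),camera("wrist");save(s,"s9.png",(270,130,390,250),5);save(d,"d9.png",(150,100,310,260),4);save(w,"w9.png");o=sensors.get_obs();print(o["eef_pos"],o["ft_force"])
E
```

```text
clock: 10.05
eef_pos: [0.6207, 0.2491, 0.2456]
tool_rot: [0.707, 0.707, -0.005, -0.002]
ft_force: [-0.1, 0.1, -0.3]
grip_width: -0.0002
clock: 10.55
eef_pos: [0.6227, 0.2501, 0.2233]
tool_rot: [0.707, 0.707, -0.0, -0.0]
ft_force: [0.5, -0.3, -0.8]
grip_width: -0.0001
[0.62303138 0.25021937 0.22421305] [ 0.33796689 -0.03803433 -0.06590356]
```

View pics/d9.png

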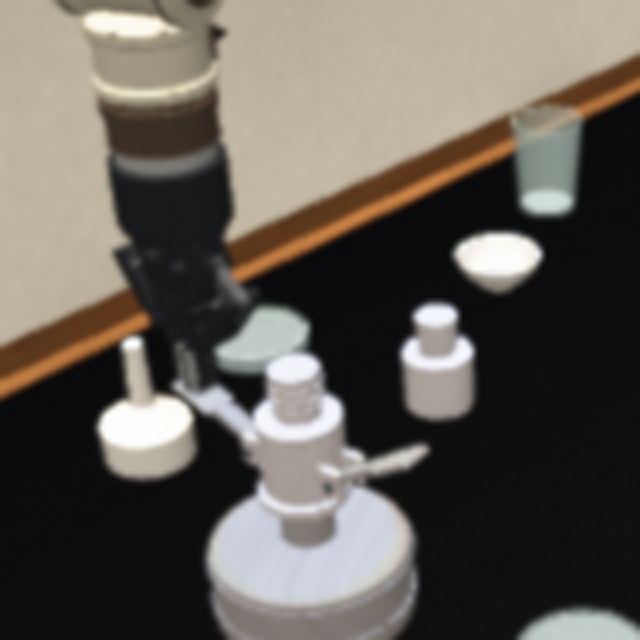

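View pics/s9.png

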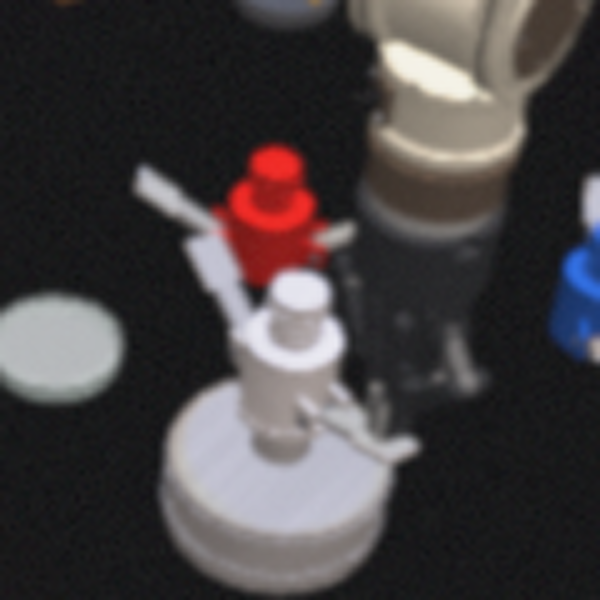

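Closed fingertips are on the paddle (side crop (190,385)) and the gripper is clear of the grip. Pressing on down.

```bash
python3 -m inch '[-1,0,0,7,0,-1,0,0,14,0,-1,0,0,21,0,-1,0,0,28,0,-1,0,0,35,0,-1,0,0,42,0,-1,0,0,46,0,-1,0,0,46,0]'; python3 -m inch '[-1,0,0,3,0,-1,0,0,6,0,-1,0,0,9,0,-1,0,0,9,0]';  python3 -m inch '[-1,0,0,2,0,-1,0,0,4,0,-1,0,0,4,0]'
```

```text
clock: 11.5
eef_pos: [0.6225, 0.25, 0.1767]
tool_rot: [0.707, 0.707, -0.001, -0.0]
ft_force: [0.2, -0.5, -0.7]
grip_width: 0.0001
clock: 11.9
eef_pos: [0.6233, 0.2502, 0.1691]
tool_rot: [0.707, 0.707, 0.0, 0.0]
ft_force: [0.7, -0.5, 2.6]
grip_width: -0.0001
clock: 12.2
eef_pos: [0.6239, 0.2504, 0.1663]
tool_rot: [0.707, 0.707, 0.001, 0.001]
ft_force: [1.3, -0.6, 6.1]
grip_width: -0.0001
```

```bash
python3 -m inch '[-1,0,0,2,0,-1,0,0,4,0,-1,0,0,4,0,-1,0,0,4,0]'
python3 - <<'E'
from h import *
s,d=camera("scene"),camera("side");save(s,"s10.png",(270,130,390,250),5);save(d,"d10.png",(150,100,310,260),4)
E
```

```text
clock: 12.6
eef_pos: [0.6248, 0.2507, 0.1637]
tool_rot: [0.707, 0.707, 0.003, 0.001]
ft_force: [1.7, 0.2, 10.0]
grip_width: 0.0002
```

View pics/d10.png

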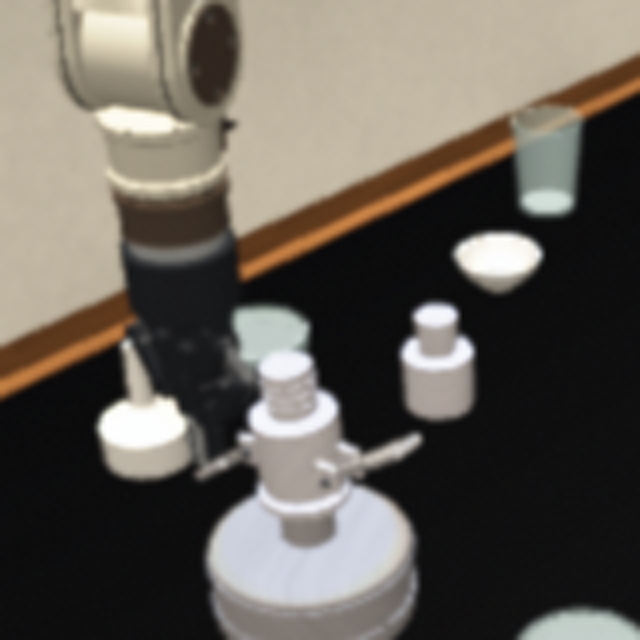

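View pics/s10.png

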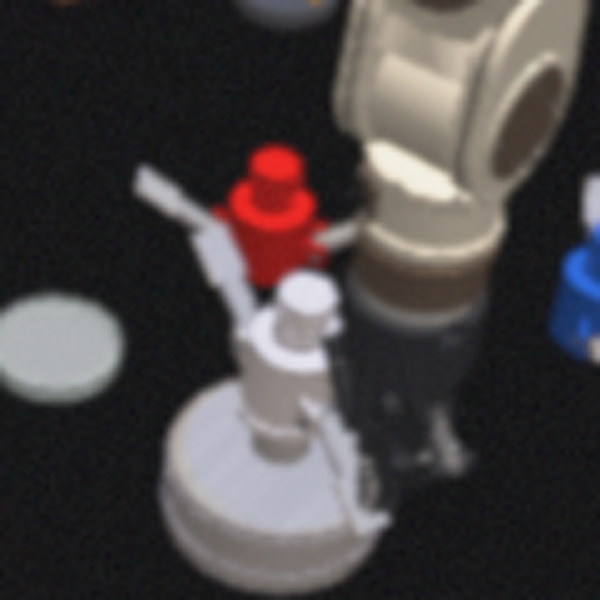

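The arm is down on its stop. At 10 N the coupling is starting to tilt slightly, since grip top has moved about 1.5 px. Backing off to see whether it settles upright.

```bash
python3 -m inch '[-1,0,0,-5,0,-1,0,0,-15,0,-1,0,0,-50,0,-1,0,0,-100,0,-1,0,0,-145,0,-1,0,0,-150,0,-1,0,0,-150,0]'
python3 - <<'E'
from h import *
s,d,w=camera("scene"),camera("side"),camera("wrist");save(s,"s11.png",(270,130,390,250),5);save(d,"d11.png",(150,100,310,260),4);save(w,"w11.png");print(sensors.get_obs()["eef_pos"])
E
```

```text
clock: 13.4
eef_pos: [0.6231, 0.2504, 0.313]
tool_rot: [0.707, 0.707, 0.001, 0.0]
ft_force: [0.3, 0.3, -0.9]
grip_width: 0.0001
[0.62201865 0.2499475  0.30838286]
```

View pics/d11.png

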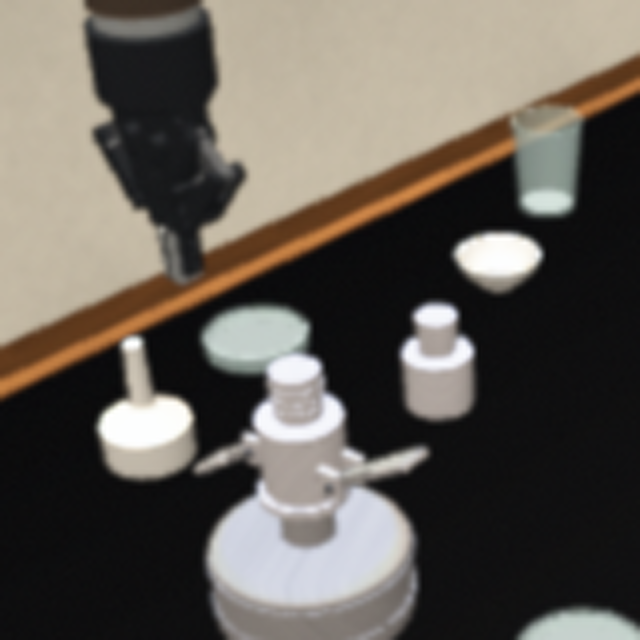

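View pics/s11.png

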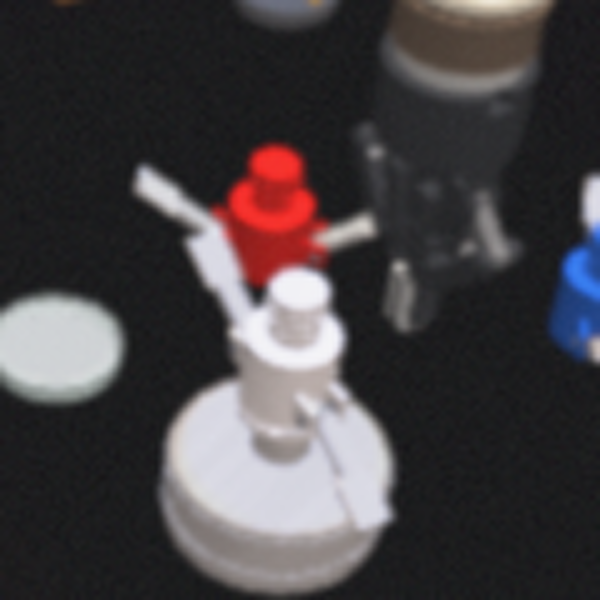

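View pics/w11.png

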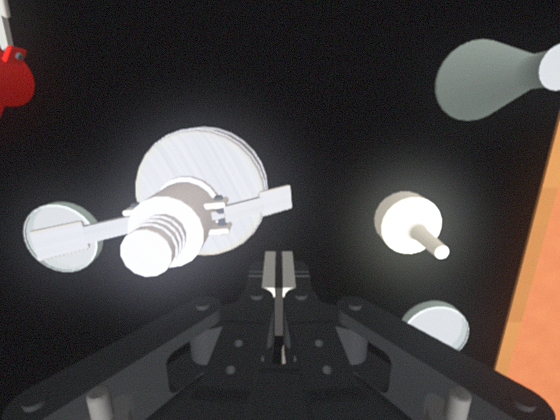

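It settled back to its earlier pixels (side crop grip top (295,366)), with the +x arm down. Now the other arm.

```bash
python3 -m inch '[-1,-4,-40,0,0,-1,-8,-80,0,0,-1,-13,-120,0,0,-1,-16,-155,0,0,-1,-18,-170,0,0,-1,-18,-170,0,0,-1,-18,-170,0,0]'; python3 -c "
from workcell import sensors
print(sensors.get_obs()['eef_pos'])"; python3 -m inch '[-1,0,0,30,0,-1,0,0,60,0,-1,0,0,72,0,-1,0,0,80,0,-1,0,0,86,0,-1,0,0,86,0]'
python3 - <<'E'
from h import *
s,d=camera("scene"),camera("side");save(s,"s12.png",(270,130,390,250),5);save(d,"d12.png",(150,100,310,260),4);o=sensors.get_obs();print(o["eef_pos"],o["ft_force"])
E
```

```text
clock: 14.25
eef_pos: [0.4528, 0.2321, 0.3099]
tool_rot: [0.707, 0.707, -0.001, -0.0]
ft_force: [-0.4, 0.2, 0.1]
grip_width: 0.0001
[0.45278032 0.23208618 0.30985321]
clock: 14.85
eef_pos: [0.4534, 0.2323, 0.2248]
tool_rot: [0.707, 0.707, 0.0, -0.0]
ft_force: [1.8, -0.7, -0.6]
grip_width: 0.0001
[0.45358231 0.23244445 0.22564705] [ 0.43579226 -0.14468125  0.2717523 ]
```

View pics/d12.png

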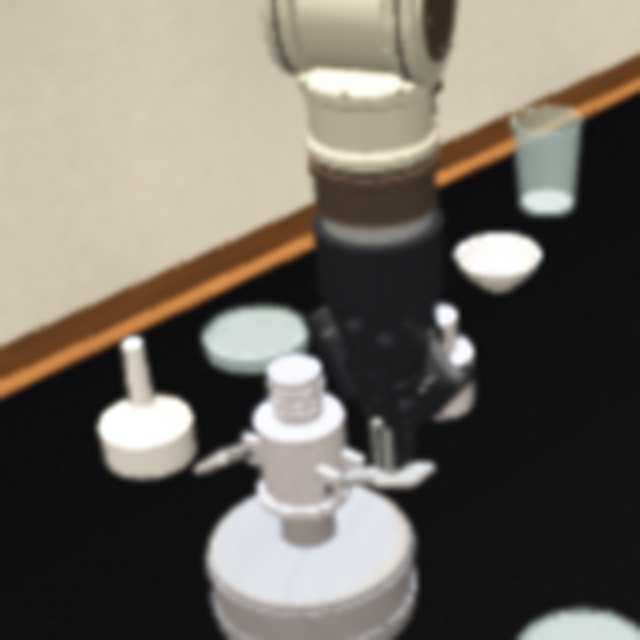

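View pics/s12.png

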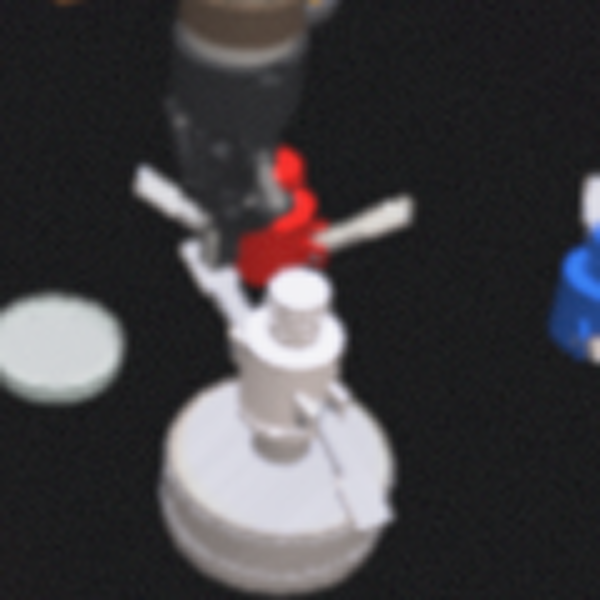

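Fingertips are on the second paddle (side crop (390,465)) and the red coupling is well clear. Pressing down to about 0.168.

```bash
python3 -m inch '[-1,0,0,7,0,-1,0,0,14,0,-1,0,0,21,0,-1,0,0,28,0,-1,0,0,35,0,-1,0,0,42,0,-1,0,0,47,0,-1,0,0,47,0]'; python3 -m inch '[-1,0,0,3,0,-1,0,0,6,0,-1,0,0,9,0,-1,0,0,9,0]'; python3 -m inch '[-1,0,0,2,0,-1,0,0,3,0,-1,0,0,3,0]'
```

```text
clock: 15.75
eef_pos: [0.4524, 0.2319, 0.1768]
tool_rot: [0.707, 0.707, -0.001, -0.0]
ft_force: [0.0, -0.4, 0.6]
grip_width: -0.0001
clock: 16.15
eef_pos: [0.4536, 0.2324, 0.1704]
tool_rot: [0.707, 0.707, 0.001, 0.001]
ft_force: [-1.6, -1.5, 9.8]
grip_width: -0.0001
clock: 16.45
eef_pos: [0.4537, 0.2325, 0.1695]
tool_rot: [0.707, 0.707, 0.002, 0.001]
ft_force: [-6.2, -3.3, 21.7]
grip_width: 0.0002
```

```bash
python3 -m inch '[-1,0,0,-5,0,-1,0,0,-15,0,-1,0,0,-50,0,-1,0,0,-100,0,-1,0,0,-145,0,-1,0,0,-150,0,-1,0,0,-150,0]'
python3 -m inch '[-1,-5,40,0,0,-1,-20,80,0,0,-1,-40,85,0,0,-1,-55,85,0,0,-1,-55,85,0,0,-1,-55,85,0,0]'
python3 - <<'E'
from h import *
s,d,w=camera("scene"),camera("side"),camera("wrist");save(s,"s13.png",(270,130,390,250),5);save(d,"d13.png",(180,160,280,260),6);save(w,"w13.png");print(sensors.get_obs()["eef_pos"])
a=np.radians(6);u=np.array([np.cos(a),np.sin(a),0]);A=np.array([.5375,.2412,.105])
for sg in(1,-1):
  for q in(0,1.1,1.22):
    t=np.radians(35)-q;p=A+[0,0,.02]+u*sg*(.036+.075*np.cos(t))+np.array([0,0,.075*np.sin(t)])
    print(sg,q,"s crop",(proj(s,p)-[270,130])*5,"d crop",(proj(d,p)-[180,160])*6,"w",proj(w,p))
print("grip top",(proj(s,A+[0,0,.092])-[270,130])*5,(proj(d,A+[0,0,.092])-[180,160])*6,proj(w,A+[0,0,.092]))
E
```

```text
clock: 17.15
eef_pos: [0.4537, 0.2326, 0.3177]
tool_rot: [0.707, 0.707, 0.002, 0.001]
ft_force: [0.4, -0.2, 0.1]
grip_width: 0.0005
clock: 17.75
eef_pos: [0.5371, 0.1771, 0.3153]
tool_rot: [0.707, 0.707, -0.001, -0.001]
ft_force: [1.1, 0.0, 0.6]
grip_width: 0.0003
[0.53735436 0.17802838 0.31619595]
1 0 s crop [399.5 422. ] d crop [ 96.6 182.4] w [423.1 117.4]
1 1.1 s crop [385.5 519.5] d crop [110.4 319.8] w [390.2 115.9]
1 1.22 s crop [379. 523.] d crop [119.4 336.6] w [382.4 116.4]
-1 0 s crop [205. 231.] d crop [432. 318.] w [140.9 147.7]
-1 1.1 s crop [192.  318.5] d crop [449.4 469.8] w [171.4 139.5]
-1 1.22 s crop [195.  331.5] d crop [442.2 479.4] w [178.8 138.4]
grip top [302.5 285.5] [250.8 190.2] [280.3 135.6]
```

View pics/d13.png

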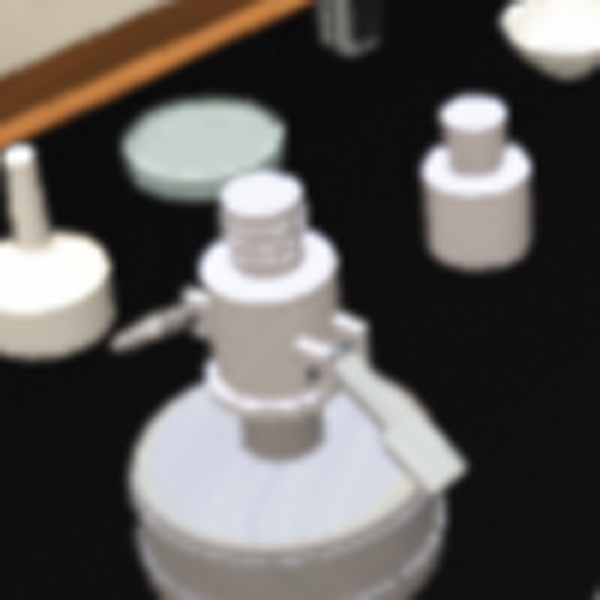

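View pics/s13.png

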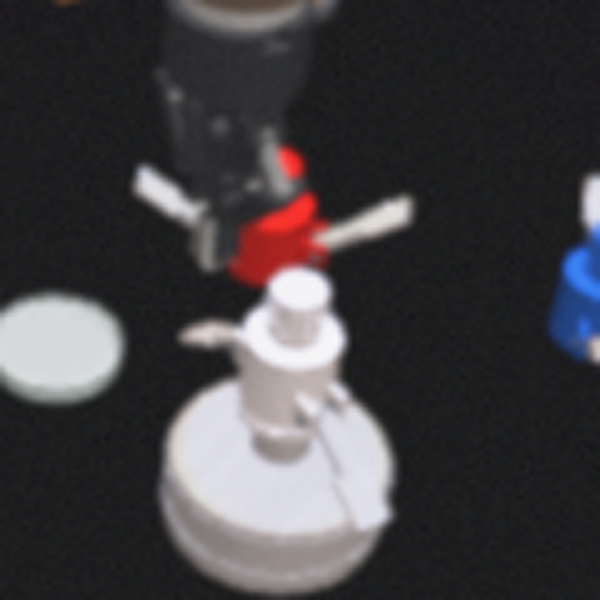

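View pics/w13.png

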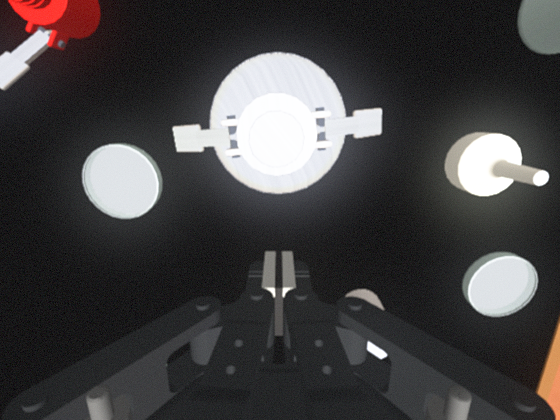

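Both arms now read down and the coupling is upright. Predicted and seen tip pixels agree to about ±0.08 rad. With the second arm locked I'll re-press the first, to be sure it's at its stop.

```bash
python3 -m inch '[-1,10,40,0,0,-1,35,80,0,0,-1,60,85.5,0,0,-1,72,85.5,20,0,-1,72,85.5,60,0,-1,72,85.5,100,0,-1,72,85.5,135,0,-1,72,85.5,135,0]';python3 -m inch '[-1,0,0,4,0,-1,0,0,8,0,-1,0,0,12,0,-1,0,0,12,0]';python3 -m inch '[-1,0,0,2,0,-1,0,0,4,0,-1,0,0,4,0]'
```

```text
clock: 18.7
eef_pos: [0.62, 0.2491, 0.1748]
tool_rot: [0.707, 0.708, -0.005, -0.002]
ft_force: [-0.5, -0.9, -0.7]
grip_width: -0.0001
clock: 19.1
eef_pos: [0.6239, 0.2494, 0.17]
tool_rot: [0.707, 0.707, 0.001, 0.0]
ft_force: [-1.4, 0.6, 0.5]
grip_width: 0.0001
clock: 19.4
eef_pos: [0.6241, 0.2493, 0.1656]
tool_rot: [0.707, 0.707, 0.001, 0.0]
ft_force: [1.9, 0.4, 2.9]
grip_width: -0.0002
```

```bash
python3 -m inch '[-1,0,0,2,0,-1,0,0,3,0,-1,0,0,3,0]';python3 -m inch '[-1,0,0,2,0,-1,0,0,3,0,-1,0,0,3,0]';python3 -c "
from workcell import sensors
print(sensors.get_obs()['eef_pos'],sensors.get_obs()['ft_force'])"
```

```text
clock: 19.7
eef_pos: [0.6245, 0.2495, 0.1634]
tool_rot: [0.707, 0.707, 0.002, 0.001]
ft_force: [0.1, -0.2, 6.2]
grip_width: 0.0001
clock: 20.0
eef_pos: [0.6249, 0.2497, 0.1611]
tool_rot: [0.707, 0.707, 0.002, 0.001]
ft_force: [1.1, -0.0, 6.8]
grip_width: 0.0001
[0.62494223 0.24965661 0.16107501] [ 1.11916942 -0.04368045  6.84314283]
```

It still yields at about 6 N. A picture will show whether the arm is turning or the coupling is tilting.

Run:
```python
from h import *
s,d,w=camera("scene"),camera("side"),camera("wrist");save(s,"s14.png",(270,130,390,250),5);save(d,"d14.png",(180,160,280,260),6);save(w,"w14.png")
```

```text
(no output)
```

View pics/d14.png

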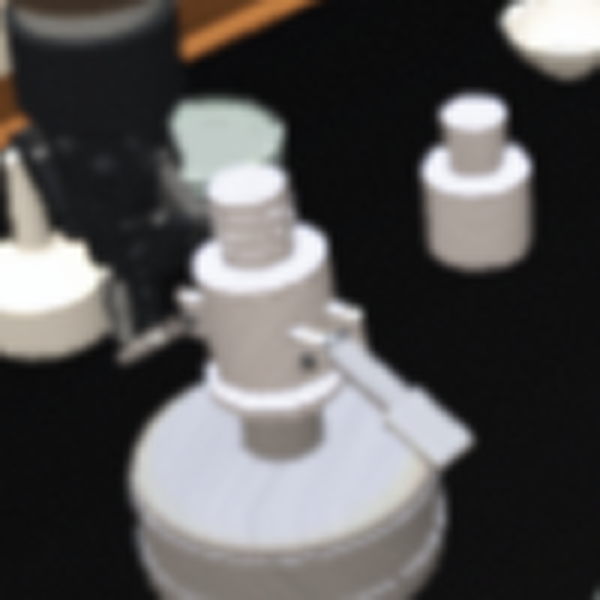

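View pics/s14.png

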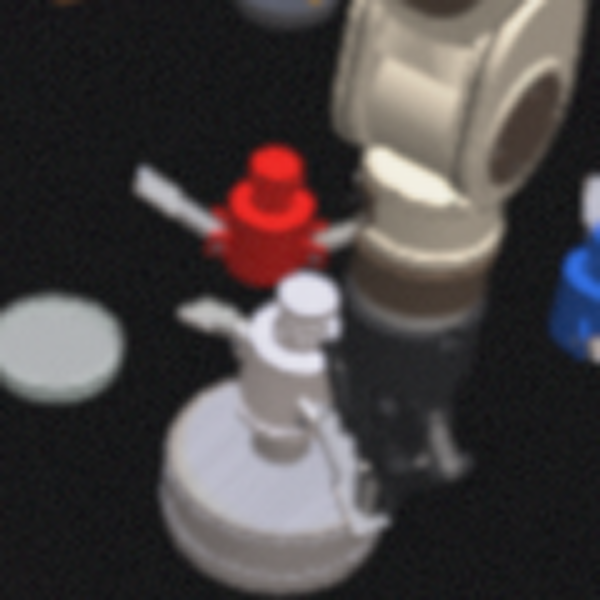

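That was the coupling tilting on its bore clearance under the load (grip top leans about 1–2 px and the far arm lifts), so the arm was already on its stop at about 0.170. Backing off to check that it settles and that the other arm wasn't back-driven.

```bash
python3 -m inch '[-1,0,0,-4,0,-1,0,0,-8,0,-1,0,0,-12,0,-1,0,0,-40,0,-1,0,0,-90,0,-1,0,0,-140,0,-1,0,0,-150,0,-1,0,0,-150,0]'
python3 -m inch '[-1,-20,-40,0,0,-1,-60,-80,0,0,-1,-72,-85.5,0,0,-1,-72,-85.5,0,0,-1,-72,-85.5,0,0]'
python3 - <<'E'
from h import *
s,d,w=camera("scene"),camera("side"),camera("wrist");save(s,"s15.png",(270,130,390,250),5);save(d,"d15.png",(180,160,280,260),6);save(w,"w15.png",(150,30,410,210),3);print(sensors.get_obs()["eef_pos"])
E
```

```text
clock: 20.95
eef_pos: [0.6237, 0.2495, 0.3115]
tool_rot: [0.707, 0.707, 0.002, 0.001]
ft_force: [0.7, -0.5, -1.1]
grip_width: -0.0002
clock: 21.45
eef_pos: [0.5373, 0.177, 0.3072]
tool_rot: [0.707, 0.707, -0.001, -0.001]
ft_force: [-0.5, 0.7, 0.0]
grip_width: 0.0003
[0.53846039 0.17792254 0.30791952]
```

View pics/d15.png

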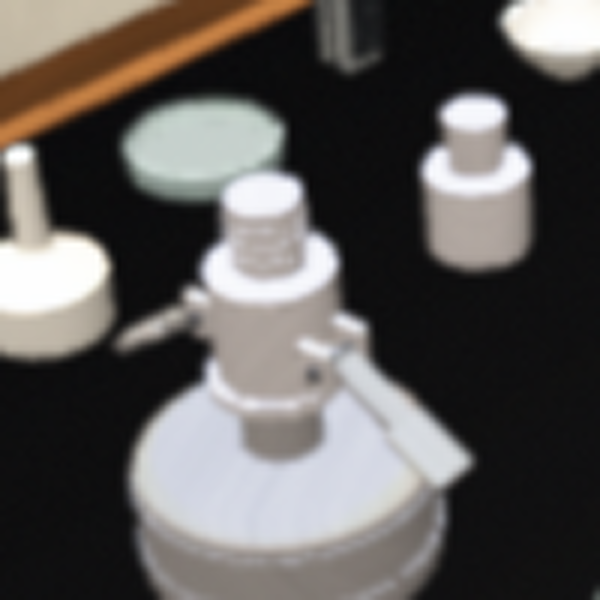

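View pics/s15.png

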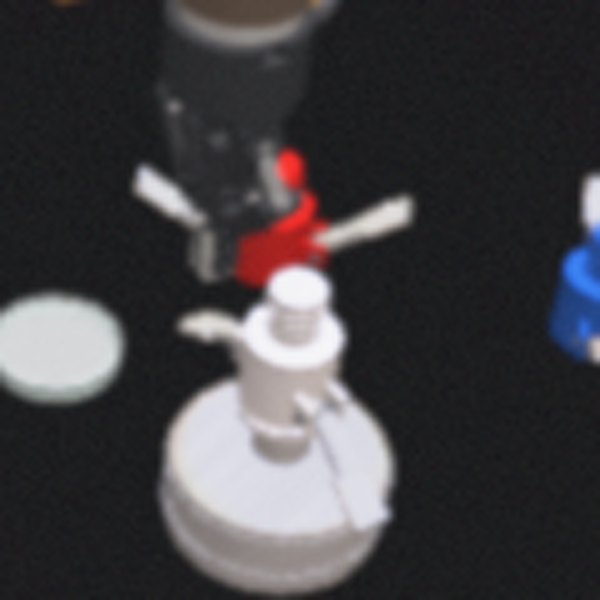

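View pics/w15.png

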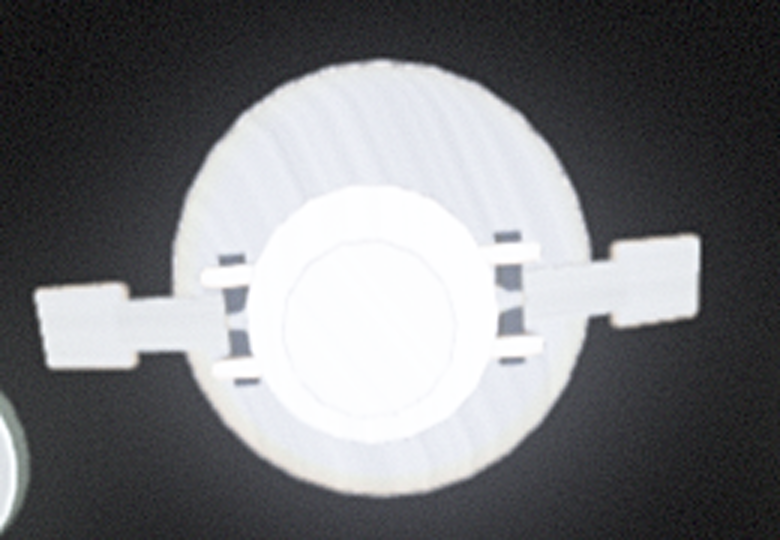

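Coupling is upright again, but the -x arm came back up slightly: its side-crop tip went from (450,478) to (457,474), and its wrist-view reach grew. The tilt must have back-driven it. I'll press it down again, gently, then look.

```bash
python3 -m inch '[-1,10,-40,0,0,-1,30,-80,0,0,-1,54,-86,0,0,-1,54,-86,30,0,-1,54,-86,70,0,-1,54,-86,110,0,-1,54,-86,125,0,-1,54,-86,125,0]';python3 -m inch '[-1,0,0,4,0,-1,0,0,8,0,-1,0,0,8,0]';python3 -m inch '[-1,0,0,2,0,-1,0,0,4,0,-1,0,0,4,0]';python3 -m inch '[-1,0,0,2,0,-1,0,0,3,0,-1,0,0,3,0]'
```

```text
clock: 22.4
eef_pos: [0.4505, 0.2311, 0.1806]
tool_rot: [0.707, 0.707, -0.003, -0.001]
ft_force: [-0.5, -0.4, -0.2]
grip_width: -0.0002
clock: 22.7
eef_pos: [0.4527, 0.2316, 0.1766]
tool_rot: [0.707, 0.707, 0.001, 0.0]
ft_force: [-0.5, -0.2, -0.1]
grip_width: 0.0002
clock: 23.0
eef_pos: [0.4525, 0.2314, 0.1728]
tool_rot: [0.707, 0.707, 0.001, 0.0]
ft_force: [-0.2, 0.7, 4.1]
grip_width: -0.0001
clock: 23.3
eef_pos: [0.4529, 0.2316, 0.1715]
tool_rot: [0.707, 0.707, 0.002, 0.001]
ft_force: [-2.7, -1.2, 14.5]
grip_width: -0.0004
```

Run:
```python
from h import *
s,d,w=camera("scene"),camera("side"),camera("wrist");save(s,"s16.png",(270,130,390,250),5);save(d,"d16.png",(180,160,280,260),6);save(w,"w16.png")
```

```text
(no output)
```

View pics/d16.png

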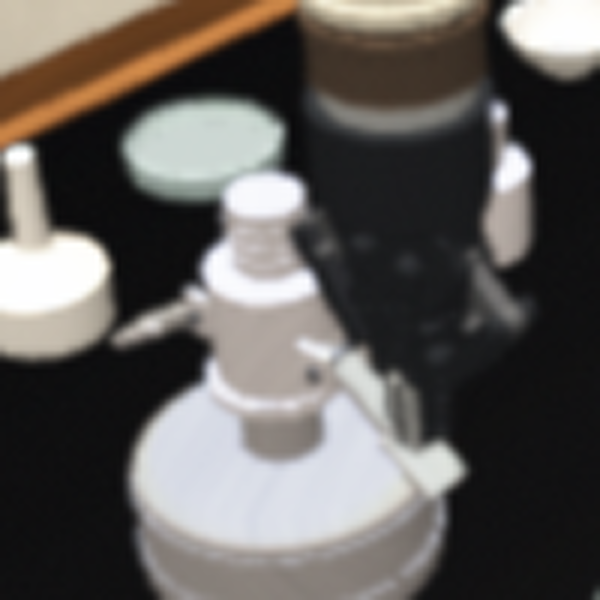

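View pics/s16.png

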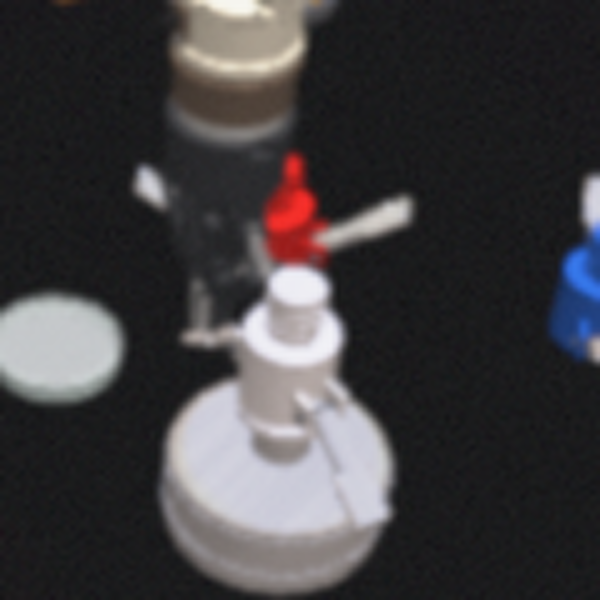

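View pics/w16.png

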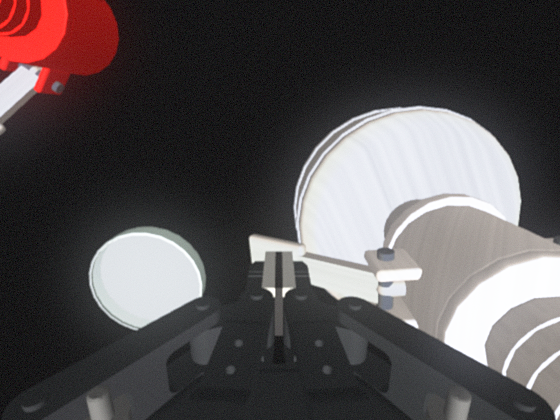

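The gripper's knuckle (wrist view ~(400,310), side crop (320,235)) is right at the coupling body's edge. The stiff stop was probably the knuckle on the body top rather than the arm's stop. Pressing again 8 mm farther out, to clear it.

```bash
python3 -m inch '[-1,0,0,-10,0,-1,-0.5,-5,-16,0,-1,-0.8,-9,-16,0,-1,-0.8,-9,-16,0]';python3 -m inch '[-1,0,0,6,0,-1,0,0,9,0,-1,0,0,9,0]';python3 -m inch '[-1,0,0,2,0,-1,0,0,4,0,-1,0,0,4,0]';python3 -m inch '[-1,0,0,2,0,-1,0,0,4,0,-1,0,0,4,0]'
```

```text
clock: 23.85
eef_pos: [0.4421, 0.2302, 0.1846]
tool_rot: [0.707, 0.707, -0.001, -0.0]
ft_force: [0.4, -0.3, 0.5]
grip_width: -0.0
clock: 24.15
eef_pos: [0.4424, 0.2301, 0.1747]
tool_rot: [0.707, 0.707, -0.001, -0.0]
ft_force: [-0.1, -0.2, 0.2]
grip_width: -0.0
clock: 24.45
eef_pos: [0.4429, 0.2303, 0.1715]
tool_rot: [0.707, 0.707, -0.0, -0.0]
ft_force: [-0.3, 0.1, 1.3]
grip_width: -0.0002
clock: 24.75
eef_pos: [0.4429, 0.2303, 0.1676]
tool_rot: [0.707, 0.707, -0.0, -0.0]
ft_force: [-0.8, 0.6, 0.5]
grip_width: -0.0003
```

```bash
python3 -m inch '[-1,0,0,1.5,0,-1,0,0,3,0,-1,0,0,3,0]';python3 -m inch '[-1,0,0,1,0,-1,0,0,2,0,-1,0,0,2,0]'
python3 - <<'E'
from h import *
s,d,w=camera("scene"),camera("side"),camera("wrist");save(s,"s17.png",(270,130,390,250),5);save(d,"d17.png",(180,160,280,260),6);save(w,"w17.png");o=sensors.get_obs();print(o["eef_pos"],o["ft_force"])
E
```

```text
clock: 25.05
eef_pos: [0.4434, 0.2305, 0.1655]
tool_rot: [0.707, 0.707, 0.001, 0.0]
ft_force: [0.8, -0.6, 4.6]
grip_width: -0.0003
clock: 25.35
eef_pos: [0.4437, 0.2307, 0.1645]
tool_rot: [0.707, 0.707, 0.001, 0.001]
ft_force: [-1.8, -1.7, 9.5]
grip_width: -0.0001
[0.44375487 0.23066944 0.16454412] [-2.10331701 -1.03686995  9.58625942]
```

View pics/d17.png

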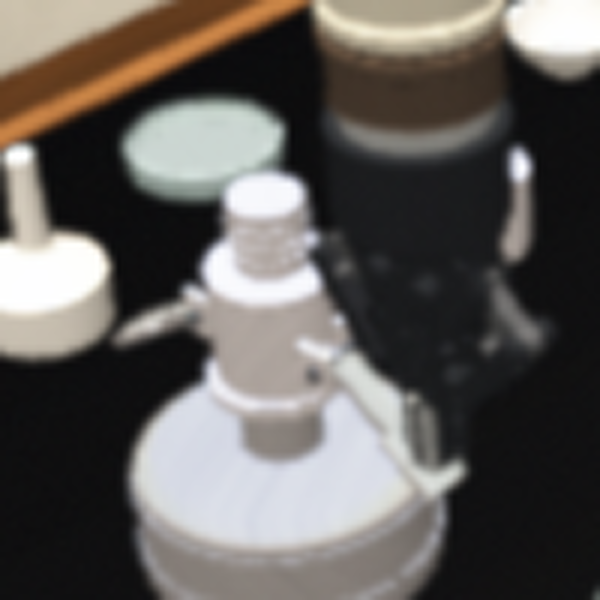

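View pics/w17.png

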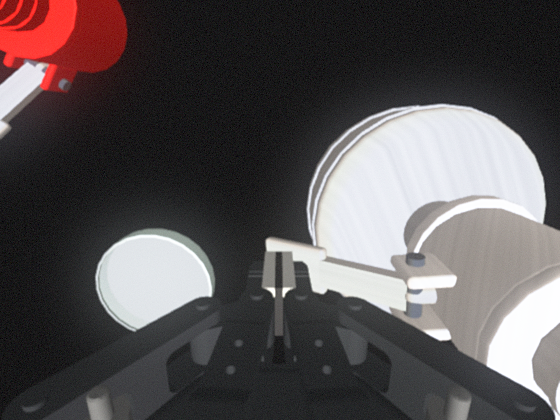

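```bash
python3 -m inch '[-1,0,0,1.5,0,-1,0,0,3,0,-1,0,0,3,0,-1,0,0,3,0]';  python3 -m inch '[-1,0,0,-3,0,-1,0,0,-8,0,-1,0,0,-30,0,-1,0,0,-80,0,-1,0,0,-130,0,-1,0,0,-150,0,-1,0,0,-150,0]'
python3 -m inch '[-1,-5,40,0,0,-1,-20,80,0,0,-1,-40,94,0,0,-1,-52,94,0,0,-1,-52,94,0,0,-1,-52,94,0,0]'
python3 - <<'E'
from h import *
s,d,w=camera("scene"),camera("side"),camera("wrist");save(s,"s18.png",(270,130,390,250),5);save(d,"d18.png",(180,160,280,260),6);save(w,"w18.png",(150,30,410,210),3)
o=sensors.get_obs();print(o["eef_pos"],o["ft_force"])
a=np.radians(6);u=np.array([np.cos(a),np.sin(a),0]);A=np.array([.5375,.2412,.105])
f=lambda p:((proj(w,p)-[150,30])*3).round(0)
print("top",f(A+[0,0,.092]))
for sg in(1,-1):
  for q in(1.0,1.1,1.22):
    t=np.radians(35)-q;print(sg,q,f(A+[0,0,.02]+u*sg*(.036+.075*np.cos(t))+np.array([0,0,.075*np.sin(t)])))
E
```

```text
clock: 25.9
eef_pos: [0.4446, 0.2311, 0.1626]
tool_rot: [0.707, 0.707, 0.003, 0.001]
ft_force: [-1.2, -1.0, 14.1]
grip_width: -0.0001
clock: 26.6
eef_pos: [0.4444, 0.2311, 0.3137]
tool_rot: [0.707, 0.707, 0.004, 0.001]
ft_force: [-0.3, 0.0, -0.3]
grip_width: -0.0003
clock: 27.2
eef_pos: [0.536, 0.1785, 0.3092]
tool_rot: [0.707, 0.707, -0.001, -0.001]
ft_force: [-0.4, 1.0, 0.5]
grip_width: 0.0001
[0.53623513 0.17918155 0.31008499] [-0.89426941 -1.10814255  0.5465366 ]
top [398. 326.]
1 1.0 [751. 261.]
1 1.1 [732. 262.]
1 1.22 [707. 263.]
-1 1.0 [ 44. 337.]
-1 1.1 [ 62. 334.]
-1 1.22 [ 85. 331.]
```

View pics/w18.png

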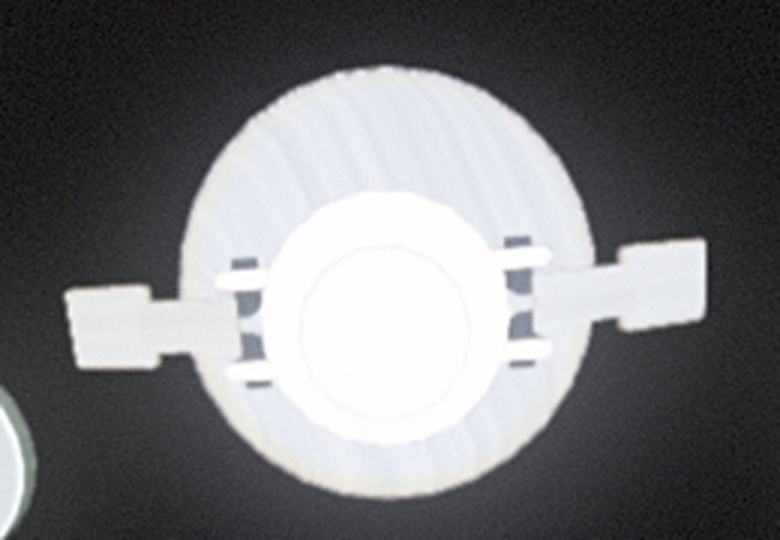

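View pics/d18.png

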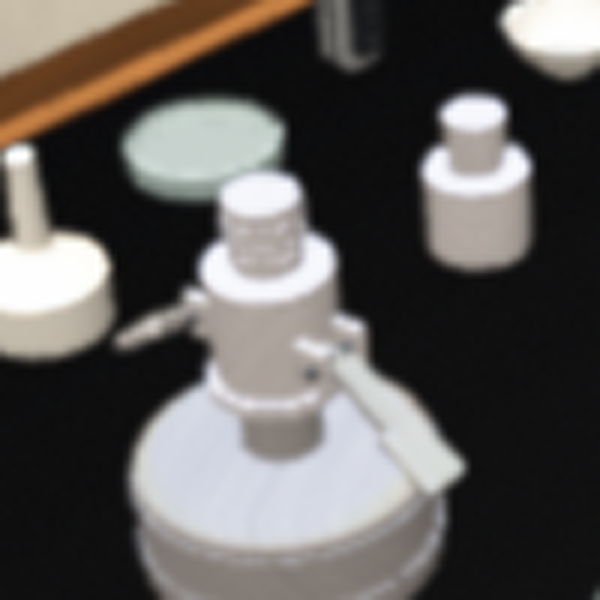

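View pics/s18.png

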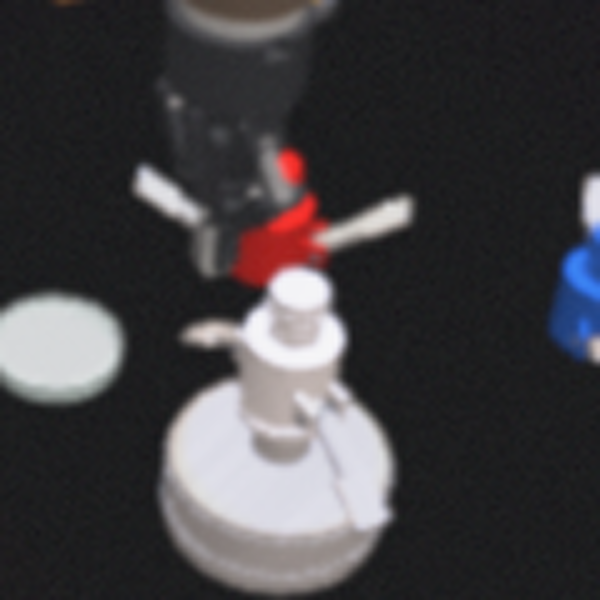

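Tip span is now 635 px, against 622 predicted for fully down plus about 10 for arm thickness; both arms read about 1.20–1.22. One gentle, force-limited touch on the +x arm at the same 95 mm radius, to compare stop heights (the -x arm stopped at 0.1655 under 4.6 N).

```bash
python3 -m inch '[-1,10,40,0,0,-1,35,80,0,0,-1,60,95.5,0,0,-1,72,95.5,20,0,-1,72,95.5,60,0,-1,72,95.5,100,0,-1,72,95.5,132,0,-1,72,95.5,132,0]';python3 -m inch '[-1,0,0,2,0,-1,0,0,4,0,-1,0,0,4,0]';python3 -m inch '[-1,0,0,2,0,-1,0,0,4,0,-1,0,0,4,0]';python3 -m inch '[-1,0,0,1,0,-1,0,0,2,0,-1,0,0,2,0]'
```

```text
clock: 28.15
eef_pos: [0.6287, 0.2502, 0.1718]
tool_rot: [0.707, 0.708, -0.005, -0.002]
ft_force: [-0.2, -0.5, 0.2]
grip_width: -0.0
clock: 28.45
eef_pos: [0.6336, 0.251, 0.1765]
tool_rot: [0.707, 0.707, 0.002, 0.001]
ft_force: [1.3, -1.1, 0.5]
grip_width: 0.0002
clock: 28.75
eef_pos: [0.6325, 0.2503, 0.17]
tool_rot: [0.707, 0.707, 0.0, 0.0]
ft_force: [-0.2, -0.7, 0.5]
grip_width: 0.0002
clock: 29.05
eef_pos: [0.6324, 0.2504, 0.1676]
tool_rot: [0.707, 0.707, -0.0, -0.0]
ft_force: [-0.2, -0.4, -0.0]
grip_width: 0.0
```

```bash
python3 -m inch '[-1,0,0,1,0,-1,0,0,2,0,-1,0,0,2,0]';python3 -m inch '[-1,0,0,1,0,-1,0,0,1,0]';python3 -m inch '[-1,0,0,1,0,-1,0,0,1,0]'
```

```text
clock: 29.35
eef_pos: [0.6324, 0.2504, 0.1657]
tool_rot: [0.707, 0.707, -0.0, -0.0]
ft_force: [0.1, -0.7, 0.1]
grip_width: -0.0002
clock: 29.55
eef_pos: [0.6324, 0.2504, 0.1647]
tool_rot: [0.707, 0.707, -0.0, -0.0]
ft_force: [-0.0, -0.9, -0.1]
grip_width: 0.0002
clock: 29.75
eef_pos: [0.6324, 0.2504, 0.1638]
tool_rot: [0.707, 0.707, -0.0, -0.0]
ft_force: [-0.1, -0.1, -0.1]
grip_width: 0.0001
```

```bash
python3 -m inch '[-1,0,0,1,0,-1,0,0,1,0]';python3 -m inch '[-1,0,0,1,0,-1,0,0,1,0]';python3 -m inch '[-1,0,0,1,0,-1,0,0,1,0]'
python3 - <<'E'
from h import *
s,d,w=camera("scene"),camera("side"),camera("wrist");save(s,"s19.png",(270,130,390,250),5);save(d,"d19.png",(180,160,280,260),6);save(w,"w19.png")
E
```

```text
clock: 29.95
eef_pos: [0.6326, 0.2504, 0.163]
tool_rot: [0.707, 0.707, 0.0, 0.0]
ft_force: [0.2, 0.5, 0.7]
grip_width: 0.0
clock: 30.15
eef_pos: [0.6327, 0.2505, 0.1623]
tool_rot: [0.707, 0.707, 0.0, 0.0]
ft_force: [0.5, 0.4, 1.9]
grip_width: 0.0004
clock: 30.35
eef_pos: [0.6327, 0.2505, 0.1611]
tool_rot: [0.707, 0.707, 0.0, 0.0]
ft_force: [0.0, -0.4, 2.7]
grip_width: -0.0004
```

View pics/w19.png

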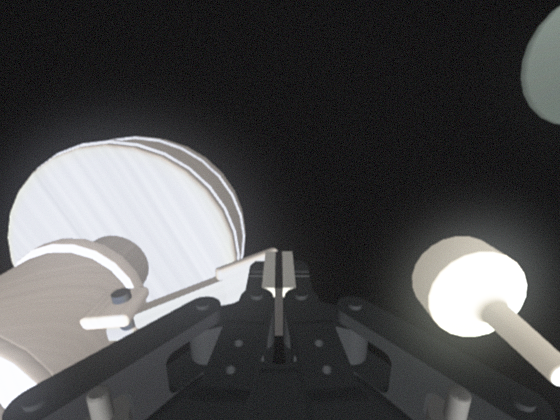

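View pics/s19.png

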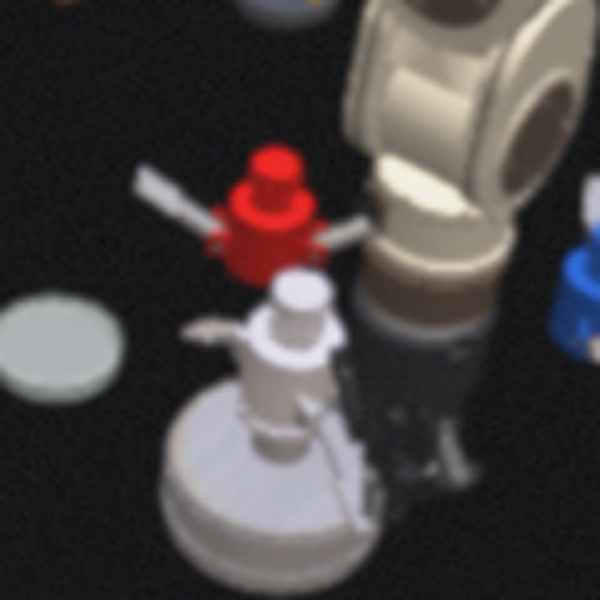

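View pics/d19.png

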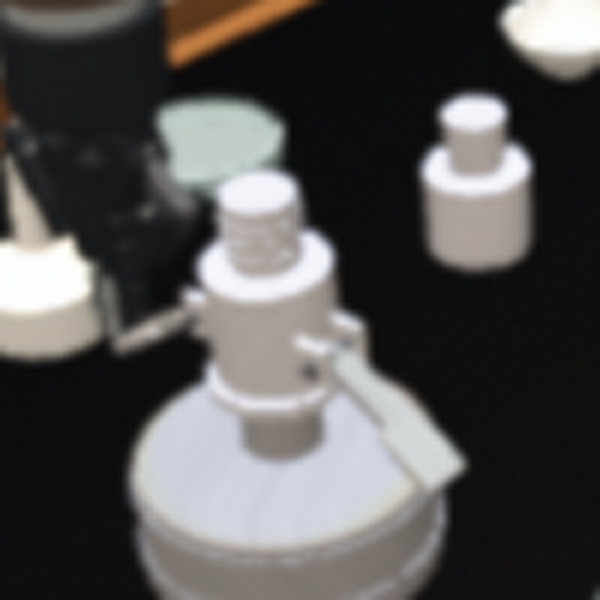

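```bash
python3 -m inch '[-1,0,0,-3,0,-1,0,0,-8,0,-1,0,0,-30,0,-1,0,0,-80,0,-1,0,0,-130,0,-1,0,0,-149,0,-1,0,0,-149,0]'
python3 -m inch '[-1,-5,-40,0,0,-1,-35,-80,0,0,-1,-60,-95.5,0,0,-1,-72,-95.5,0,0,-1,-72,-95.5,0,0,-1,-72,-95.5,0,0]'
python3 - <<'E'
from h import *
s,d,w=camera("scene"),camera("side"),camera("wrist");save(s,"s20.png",(270,130,390,250),5);save(d,"d20.png",(180,160,280,260),6);save(w,"w20.png",(150,30,410,210),3)
o=sensors.get_obs();print(o["eef_pos"],o["ft_force"])
E
```

```text
clock: 31.2
eef_pos: [0.6335, 0.2509, 0.3153]
tool_rot: [0.707, 0.707, 0.004, 0.002]
ft_force: [0.1, 0.5, -0.5]
grip_width: 0.0003
clock: 31.8
eef_pos: [0.5379, 0.1787, 0.3095]
tool_rot: [0.707, 0.707, 0.0, -0.0]
ft_force: [0.6, 1.0, -0.6]
grip_width: 0.0
[0.53785253 0.17923212 0.30935988] [-0.4093013  -0.34652583 -0.42805245]
```

View pics/w20.png

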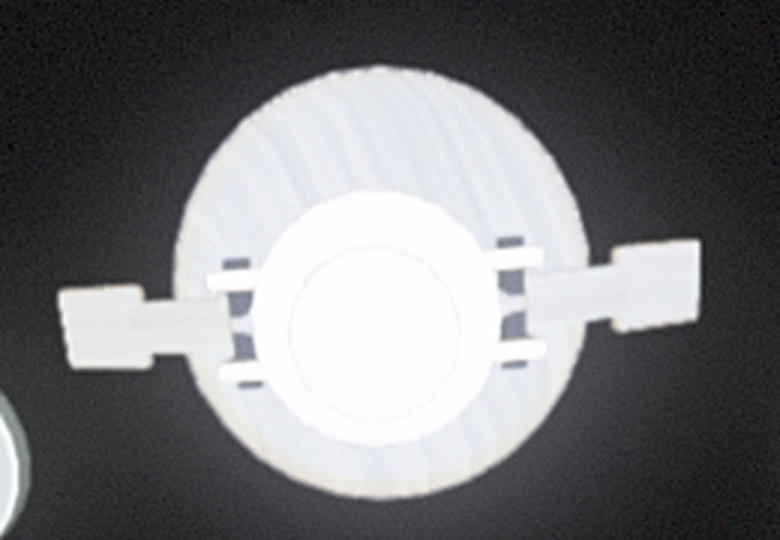

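View pics/d20.png

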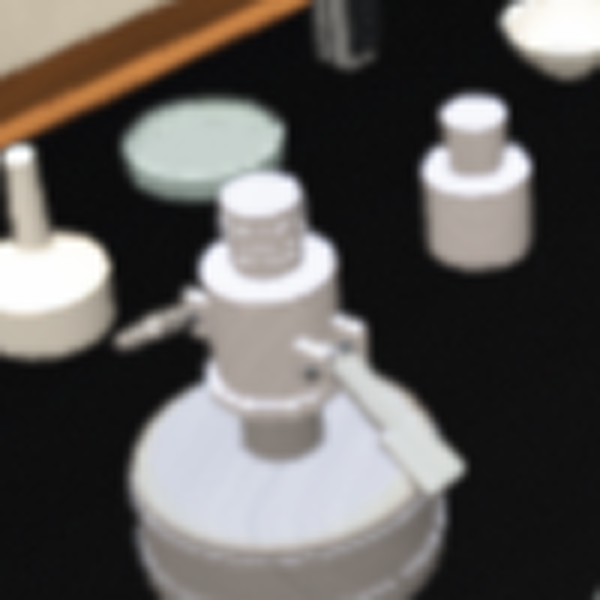

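View pics/s20.png

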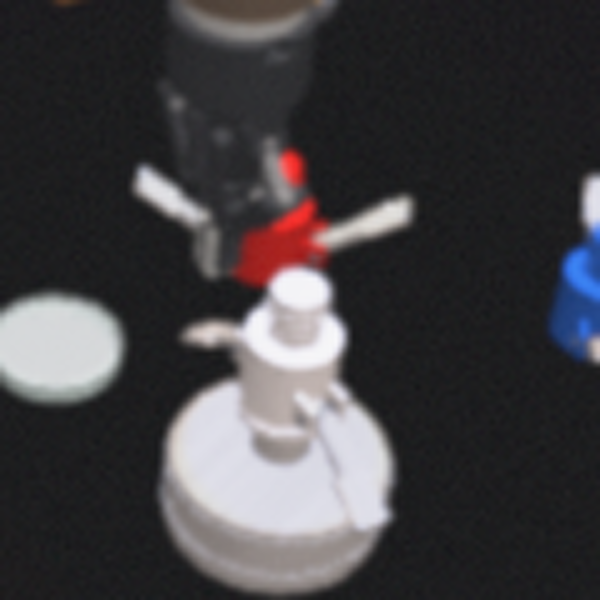

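Nothing moved between the pictures before and after the touch: tip span is 635→637 px and the pin-to-tip reaches are within 1 px. So the +x arm was already on its stop. The -x arm was pressed to 14 N with no obstruction and hasn't moved since. Coupling is upright on the flange (side crop (260,195)→(275,400)), and the gripper is clear. Handing in.

```bash
python3 -c "
from workcell import order
print(order.job_done())"
```

```text
the job is handed in; nothing more can be done
None
```

I pushed the aluminium coupling fully home on the grooved adaptor with both arms up. I then pressed the +x-side arm down, then the -x-side arm, and handed the job in at about 32 s, with the gripper clear of everything.

**Seating:** contact came at the expected height, and 32 N more moved the coupling only 0.3 mm. In the last pictures it stands upright with its mouth on the flange.

**Problems on the way:**
- **-x arm, first press:** it met a stiff stop at about 21 N, probably the gripper's knuckle resting on the coupling body.
- **+x arm, re-press:** 7 N on this arm tilted the coupling for a moment and let the -x arm rise slightly.
- **Fix:** I pressed the -x arm again 8 mm farther out with the knuckle clear, up to 14 N. I then touched the +x arm with under 3 N, and neither arm had moved in the next pictures.

**Last checks:**
- **Touch heights:** the two arms agree to about 1–2 mm.
- **Arm angles:** the top view puts both at about 1.17–1.22 rad. One side-view comparison suggested the -x arm could be as low as about 1.12, but at that picture's resolution this is inside the error.
- **Play:** the coupling still rocks slightly when one arm is pushed at about 3 N.

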